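# Load a module into a test dock past its sprung dust flap

### The job

Take the tall module out of the clear tray and push it upright down through the dock's sprung dust flap, at the end away from the contacts, until it stands on the floor of the bay. Then, with the flap still held open by it, slide it along the bay until it gently presses the sprung contact carriage back by roughly half of its 10 mm travel, without ever driving the carriage to its end or pressing hard on the dock, and let go so that it stays there upright. Leave everything else on the bench where it is.

Things in the scene. Friction and masses are not known exactly. Their poses are not given: they have to be found in the camera images.
- module_mid (a point): centre (50 mm over its underside) of the tall module: plain grey block 26 mm (x) by 64 mm (y) by 100 mm tall (z), 0.25 to 0.39 kg, upright in one of the tray's pockets (walls 14 mm high above the pocket floor, 3 mm play all round); the tallest thing in the tray. A half turn about z is the same. Grip it across its 26 mm in its upper 40 mm: the lower 55 mm goes into the dock
- bay_mouth (a point): middle of the dock's flap, level with the dock's rim (70 mm above the bench). Axes: z up, y along the bay towards the contact carriage, x across it. Bay inside: 38 mm wide (x -19 to +19 mm), 136 mm long (y -40 to +96 mm), flat floor 55 mm below this point; walls 6 mm thick, tops level with this point, the +x one of clear plastic. The flap covers y from -39 to +39 mm
- bay_entry (a point): point on the bay floor, same axes as bay_mouth, over which the module (its y along the bay) goes down clear of everything but the flap: 3 mm towards +x from the middle of the bay, 4 mm towards -y from bay_mouth, 55 mm below it. A module standing here has module_mid 50 mm above this point, 4 mm from the -y end wall and 15 to 47 mm from the contact carriage
- flap (a joint): angle of the dock's sprung dust flap: steel plate 36 mm (x) by 78 mm (y), hinged along the bay's -x rim; 0 = shut, level with the rim, grows as it is pushed down into the bay, 1.5 at most. Spring 0.072 N m shut plus 0.08 N m per rad: 2 to 5 N push it down; it then leans on the module (at about 1.2 rad), pushing it to the +x wall with about 5 N; friction then holds it
- contacts (a joint): how far the sprung contact carriage is pushed back along the bay's +y, m: 0 free, 0.010 at its end. Spring 0.9 N plus 0.6 N per mm. Sliding the module in the bay adds 1 to 3 N of friction, up to 10 N (and tips it) if it is also pressed down on the floor. After letting go it may push the module back 2 to 3 mm; 0.001 to 0.009 counts as pressed
- nest_range (a point): middle of the range in which the carriage's face may stand, on the bay floor; same axes as bay_mouth. The black carriage stands in the open part of the bay beyond the flap; its flat face, 34 mm wide, from 2 to 48 mm above the floor, looks to -y and stands anywhere from 16 mm before to 16 mm beyond this point along y (adjustable nest, set differently each time, not measured)
- tray_mid (a point): middle of the clear tray at its underside: tray 100 mm (x) by 250 mm (y), three pockets in a row along y with 74 mm between centres, pocket floors 4 mm above the bench
- half_module: the short module, like the tall one but only 50 mm tall (26 x 64 mm footprint), standing in the tray; leave it alone. Origin: centre of its underside
- can: round metal can, 30 mm diameter, 62 mm tall, standing in the tray; leave it alone. Origin: centre of its underside
- solvent_a: solvent bottle, 66 mm diameter, 116 mm tall, bystander. Origin: centre of its underside
- solvent_b: second solvent bottle, 66 mm diameter, 116 mm tall, bystander. Origin: centre of its underside
- tape_roll: roll of tape lying flat beside the dock, 72 mm diameter, 18 mm tall, bystander. Origin: centre of its underside
- driver: screwdriver lying on the bench, 160 mm long, bystander
- screw_bin: open black bin 90 x 120 x 50 mm, bystander. Origin: centre of its underside
- tweezers: tweezers lying on the bench, 120 mm long, bystander
There are look-alikes about, which are no part of the job. What is shaped like the part that bears module_mid but yellow is not meant.

How it is judged:
On the way, in this order (a step that is already met when the one before it is completed fails the run):
1. the tall module is lifted clear of its pocket (height (world z) of module_mid above 0.09 m), for 0.1 s.
2. the module stands on the floor of the bay, holding the flap open, with the contacts not yet pressed (z of module_mid in the frame of bay_mouth below -0.001 m and x of module_mid in the frame of bay_mouth between -0.012 and 0.012 m and value of joint flap above 0.8 rad and value of joint contacts below 0.001 m), for 0.1 s.
3. still on the floor with the flap held open, the module has pressed the contact carriage back by 3 mm (z of module_mid in the frame of bay_mouth below -0.001 m and x of module_mid in the frame of bay_mouth between -0.012 and 0.012 m and value of joint flap above 0.8 rad and value of joint contacts above 0.003 m), for 0.2 s.
At the end, for the whole second after the job is handed in: the tall module stands in the bay on its floor (within 4 mm), upright and in line with the bay (within 0.15 rad), at rest, holding the flap open (over 0.8 rad) and the contact carriage pressed back by 1 to 9 mm (z of module_mid in the frame of bay_mouth below -0.001 m and x of module_mid in the frame of bay_mouth between -0.012 and 0.012 m and value of joint flap above 0.8 rad and value of joint contacts between 0.001 and 0.009 m and angle between module_mid's own z axis and vertical below 0.15 rad and angle between the y axis of module_mid and the y axis of bay_mouth, either way round below 0.15 rad and linear speed of module below 0.01 m/s); the robot touches nothing.
It fails at once if the contact carriage is driven to its end (over 9 mm) (value of joint contacts above 0.009 m).
It fails at once if the module is pressed on the dock with more than 45 N (contact force between module and dock above 45 N).
It fails at once if the robot's fingers or arm press the dock or its flap with more than 15 N (contact force between any of the fingers, the arm and dock above 15 N).
It fails at once if a bystander is moved by more than 30 mm (distance of any of half_module, can, solvent_a, solvent_b, tape_roll, driver, screw_bin, tweezers from where it was at the start of the episode above 0.03 m).
It also fails if it takes over 69 s, if anything falls off the work surface, if the arm or the gripper's body presses on something with over 40 N, if the wrist force passes 120 N, or if a joint passes its speed limit or range.

### The arm

A 6-joint arm with a two-finger parallel gripper is mounted at the origin on the work surface. World frame = base frame: x ahead of the robot, y to its left, z up, the work surface at z = 0. Lengths are in m, angles in rad, forces in N, time in s.
With the tool pointing down it reaches from about 0.275 to 0.725 m from the base axis. Payload 5.6 kg.
Tool frame: the origin (TCP) lies between the finger pads; the fingertips stand 19 mm ahead of it and the grasp point (between the pads) is the TCP; z points along the fingers, x is the direction in which the jaws open and shut, and the axes are right-handed (so a half turn about z gives the same grasp; the last joint's range is limited). The gripper opens to 85 mm and grips with 20 to 120 N. Pads are 22 mm wide; open, the fingers measure 114 mm over their backs; the gripper's body (76 mm by 85 mm) begins 54 mm behind the grasp point. The pads swing forward as they close: fully open they stand 13 mm farther back than shut.
Start: joints at [1.464, 0.255, 0.108, 0, -1.424, -0.285], TCP at [0.21, 0.508, 0.25] pointing down, gripper open.
Joint ranges: [-2.95, 2.95], [-1.21, 1.97], [-1.09, 1.5], [-2.87, 1.71], [-2.94, -0.07], [-3.05, 3.05]. Speed limits (rad/s): [2.57, 2.57, 3.14, 3.14, 3.14, 3.14].

### API

Orientations are given as a unit quaternion [x, y, z, w].
In Python, from plant import telemetry, imaging, workorder gives the robot as it stands. The module is installed in compiled form; this text tells all that it offers.
- The arm moves only by the tool step_arm, never from a script. Its argument "targets" is a list of rows, each an object with "offset": the shift along the tool's x, y, z in mm, a list of three; "rot": the turn, a rotation vector about the tool's x, y, z in degrees, a list of three. A call has 1 to 12 rows; each row is the pose to reach, as a shift and turn from the pose commanded when the call began, along the tool's axes at that moment; what a row does not reach only later rows make up. A row lasts 1/12 s, in which the tool goes at most 41.7 mm and 7.16 degrees, less where a joint would pass 70% of its speed; a pose out of reach is approached as far as the arm can. A call with a gripper value outside its range is refused whole. "hand" is the gripper command: -1 is fully open, 1 is shut, values between are in proportion, set as the call begins (left out, the last holds). The fingers move at their own pace and stop on an object; the grip force is fixed at half the most. Time passes only in rows, so rows that repeat a pose let the fingers close. It gives the time, the measured TCP pose, the force and the opening at its end, in the units of the state.
- telemetry.get_state(): the state, without advancing time (a new reading comes with each control period).
- imaging.capture(name): name is "scene" or "top"; returns the picture (480x640x3 uint8, red, green, blue); there is no depth.
- imaging.get_calibration(name): a dict with "fx", "fy", "cx", "cy" (pixels), "k1" (the pictures are not rectified: a ray, as slopes to the right and down, at radius r is drawn at 1 + k1 r^2 times it, then the intrinsics apply), "extrinsics" (4x4, takes a point from camera to world coordinates). Camera axes: x right, y down, z forward; pixel columns grow to the right and rows downward; lengths in m; the calibration is good to about 2 mm. A picture is of the moment at which its call begins. get_calibration takes no time and is no camera call.
- workorder.job_done(): hands the job in, once; it reports no verdict.
The state is a dict: "t": time; "joint_positions": joint angles; "joint_vel": joint speeds; "joint_efforts": joint torques, N m; "ee_pos": TCP position; "orientation": TCP orientation; "wrist_force": force on the tool from outside, world axes, zero at the start; "ft_torque": the same for the moment, N m; "gripper_width": finger opening in m.
Only numpy, scipy, OpenCV 4.12 (cv2) and the standard library are available. Lean on these libraries where they do the work, as an engineer would, in place of code of your own. Each camera call takes 0.05 s, during which the arm holds its last target.

## Working session

There is one attempt and no reset: what is moved stays moved. The work goes in short steps, Python scripts to look and compute and a tool call to move; the robot and the scene stay as the last step left them, time stands still between calls to the robot, and variables do not carry over. Pictures are saved under pics/ and viewed, and the job is handed in when it is done.

Besides the shell and the picture viewer there is one more tool, called after "Call:" as name(argument=value, ...), one argument or row to a line, values as JSON. step_arm: Moves the arm, as the interface text tells. Its arguments: {"type":"object","properties":{"targets":{"type":"array"},"hand":{"type":"number"}},"required":["targets"]}

```bash
mkdir -p pics; python3 - <<'E'
from plant import telemetry, imaging
import cv2,json,numpy as np
print(telemetry.get_state())
for n in("scene","top"):
    cv2.imwrite(f"pics/{n}0.png",imaging.capture(n)[:,:,::-1])
    c=imaging.get_calibration(n); print(n,{k:np.round(np.array(v),4).tolist() for k,v in c.items()})
E
```

```text
{'t': 0.0, 'joint_positions': array([ 1.46359967e+00,  2.55761710e-01,  1.06989517e-01, -4.65699894e-04,
       -1.42389686e+00, -2.84604675e-01]), 'joint_vel': array([ 6.69301077e-04,  4.68027622e-04,  8.36536120e-04,  2.41359078e-04,
       -1.31490966e-03, -3.94076519e-07]), 'joint_efforts': array([-4.88068890e-04, -3.86636817e+01,  2.37939030e+01,  5.36516592e+00,
       -6.13422162e-03, -1.30078834e-05]), 'ee_pos': array([0.20978894, 0.50791729, 0.24938343]), 'orientation': array([-5.55914634e-01,  8.31238828e-01, -5.70374618e-04, -7.77492085e-04]), 'wrist_force': array([ 0.77159554,  0.28985293, -0.2793785 ]), 'ft_torque': array([0.01185503, 0.00139753, 0.01117338]), 'gripper_width': 0.08541291615146887}
scene {'fx': 507.7146, 'fy': 507.7146, 'cx': 319.6421, 'cy': 243.9021, 'k1': -0.0501, 'extrinsics': [[0.7691, 0.4201, -0.4817, 1.04], [0.639, -0.4917, 0.5915, -0.5969], [0.0117, -0.7628, -0.6466, 0.7669], [0.0, 0.0, 0.0, 1.0]]}
top {'fx': 600.3553, 'fy': 600.3553, 'cx': 318.2127, 'cy': 244.9847, 'k1': -0.1366, 'extrinsics': [[0.0204, -0.981, 0.1931, 0.3115], [-0.9998, -0.0205, 0.0016, 0.0392], [0.0024, -0.1931, -0.9812, 1.3111], [0.0, 0.0, 0.0, 1.0]]}
```

View pics/scene0.png

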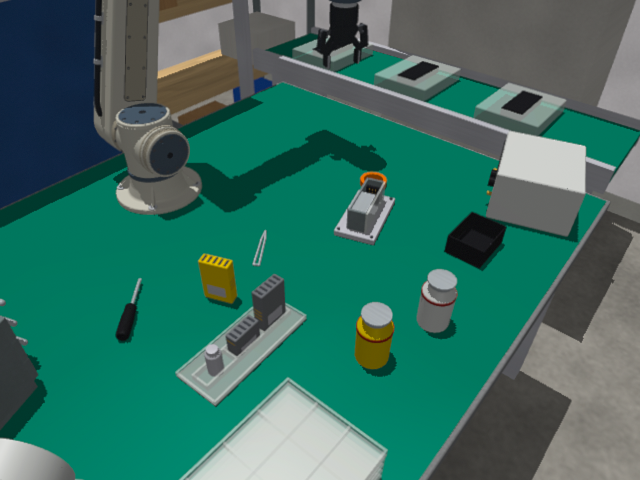

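View pics/top0.png

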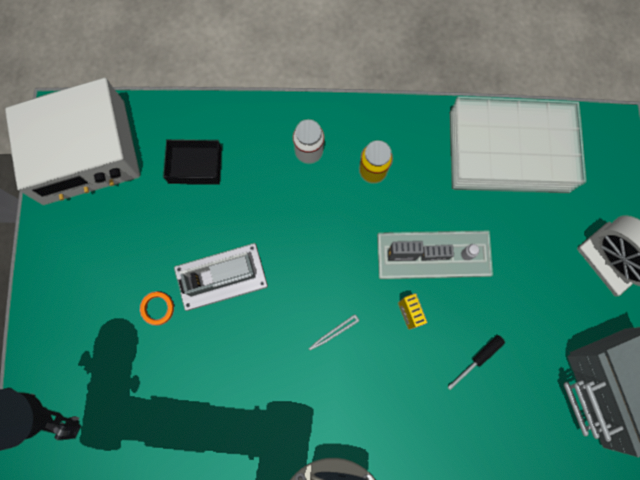

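Candidates for the tall module (scene / top pixels):
- Grey tall block in the tray: (268,302) / (405,248). This is the one that fits.
- Short grey block: (242,335) / (438,251), the half module.
- Yellow block outside the tray: (218,278) / (412,310), a look-alike.
- Can: (214,358) / (472,251).

I'll check this in close crops.

```bash
python3 - <<'E'
import cv2
def crop(n,x0,y0,w,h,s,o):
    im=cv2.imread(f"pics/{n}.png")[y0:y0+h,x0:x0+w]
    im=cv2.resize(im,None,fx=s,fy=s,interpolation=cv2.INTER_CUBIC)
    for i in range(0,w,10):
        cv2.line(im,(i*s,0),(i*s,6 if i%20 else 12),(255,255,255),1)
        if i%20==0: cv2.putText(im,str(x0+i),(i*s+2,22),0,.4,(255,255,255),1)
    for i in range(0,h,10):
        cv2.line(im,(0,i*s),(6 if i%20 else 12,i*s),(255,255,255),1)
        if i%20==0: cv2.putText(im,str(y0+i),(12,i*s+4),0,.4,(255,255,255),1)
    cv2.imwrite(f"pics/{o}.png",im)
crop("top0",370,220,130,70,6,"c_tray_top")
crop("scene0",170,260,150,150,4,"c_tray_scene")
crop("top0",165,235,110,80,7,"c_dock_top")
crop("scene0",325,160,80,90,6,"c_dock_scene")
E
```

```text
(no output)
```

View pics/c_tray_top.png

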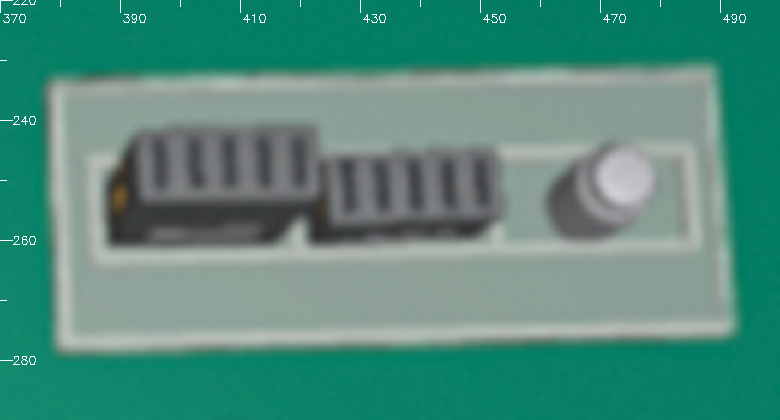

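View pics/c_tray_scene.png

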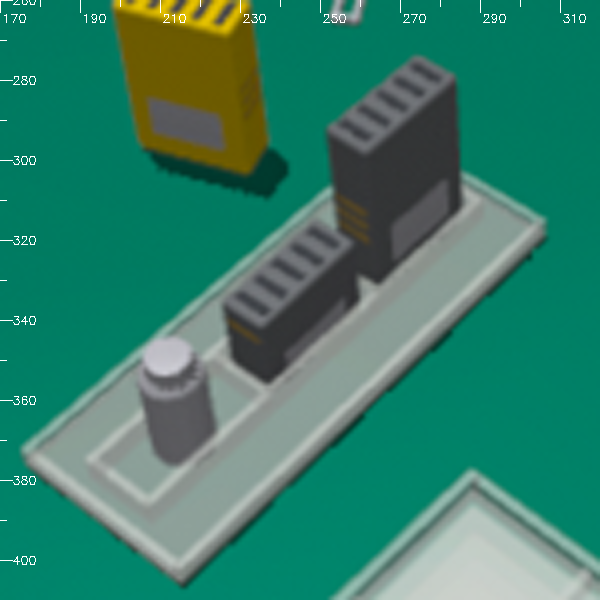

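View pics/c_dock_top.png

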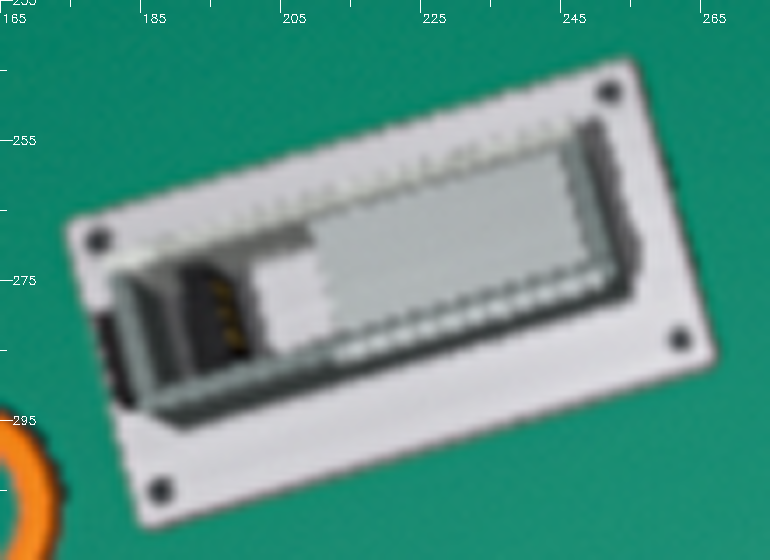

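View pics/c_dock_scene.png

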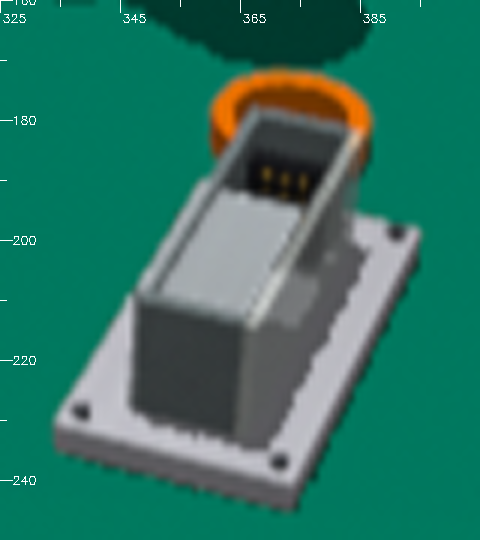

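The crops confirm it: the tall grey block is at top (408,247), with its top face corners at about (392,242), (422,241), (423,253) and (393,254). The dock's near (-y) end is at scene (356,212) and the carriage is at top (195,280). Next I fit poses to both views.

```bash
cat > h.py <<'E'
import cv2,numpy as np
from plant import imaging,telemetry
from scipy.optimize import least_squares
C={}
for n in("scene","top"):
    c=imaging.get_calibration(n);E=np.array(c["extrinsics"])
    R=E[:3,:3].T;C[n]=(cv2.Rodrigues(R)[0],-R@E[:3,3],np.array([[c["fx"],0,c["cx"]],[0,c["fy"],c["cy"]],[0,0,1]]),np.array([c["k1"],0,0,0,0.]))
def proj(n,P):
    return cv2.projectPoints(np.asarray(P,float).reshape(-1,1,3),*C[n])[0].reshape(-1,2)
def place(p,L):
    c,s=np.cos(p[2]),np.sin(p[2]);L=np.asarray(L,float)
    return np.c_[p[0]+c*L[:,0]-s*L[:,1],p[1]+s*L[:,0]+c*L[:,1],L[:,2]+(p[3] if len(p)>3 else 0)]
def fit(obs,p0,loss="soft_l1"):
    # obs list (cam,local xyz,pixel)
    def f(p): return np.concatenate([proj(n,place(p,[l]))[0]-u for n,l,u in obs])
    r=least_squares(f,p0,loss=loss,x_scale=[.1,.1,1]+[.1]*(len(p0)-3));return r.x,f(r.x).reshape(-1,2)
def box(x0,x1,y0,y1,z0,z1):
    P=[(x,y,z) for x in(x0,x1) for y in(y0,y1) for z in(z0,z1)]
    return [(P[i],P[j]) for i in range(8) for j in range(i) if bin(i^j).count("1")==1]
def overlay(img,n,p,segs,reg,s,out,col=(0,0,255)):
    x0,y0,w,h=reg
    im=cv2.resize(img[y0:y0+h,x0:x0+w],None,fx=s,fy=s,interpolation=cv2.INTER_CUBIC)
    for a,b in segs:
        q=(proj(n,place(p,[a,b]))-[x0,y0]+.5)*s
        cv2.line(im,*[tuple(int(round(v*16)) for v in k) for k in q],col,1,cv2.LINE_AA,4)
    cv2.imwrite(out,im)
E
python3 - <<'E'
from h import *
np.set_printoptions(precision=4,suppress=True)
a,b=.013,.032
T=.104
obs=[("top",(a,b,T),(392.5,241.7)),("top",(a,-b,T),(422.5,240.8)),("top",(-a,-b,T),(423,253)),("top",(-a,b,T),(393.3,253.8)),
("scene",(-a,-b,T),(252,292.5)),("scene",(a,-b,T),(261.25,298.25)),("scene",(a,b,T),(283.75,279.5)),("scene",(-a,b,T),(274.5,273.75)),("scene",(a,-b,.004),(263.7,330.7))]
obs=[(n,l,np.array(u)) for n,l,u in obs]
p,r=fit(obs,[.4,-.1,0]);print(p);print(r)
m=p
X=.025;Y0=-.046;Y1=.102
obs=[("scene",(-X,Y0,.07),(347.5,209.2)),("scene",(X,Y0,.07),(366.3,214.2)),("scene",(-X,Y1,.07),(367.5,178)),("scene",(X,Y1,.07),(385,181.7)),
("top",(-X,Y1,.07),(186.1,293.3)),("top",(X,Y1,.07),(181,274.3))]
obs=[(n,l,np.array(u)) for n,l,u in obs]
p,r=fit(obs,[.4,.25,0]);print(p);print(r)
ti=cv2.imread("pics/top0.png");si=cv2.imread("pics/scene0.png")
D=box(-X,X,Y0,Y1,.015,.07)+box(-.019,.019,-.04,.096,.015,.07)+[((-.018,.039,.07),(.018,.039,.07))]
overlay(ti,"top",p,D,(165,235,110,80),7,"pics/o1.png");overlay(si,"scene",p,D,(325,160,80,90),6,"pics/o2.png")
M=box(-a,a,-b,b,.004,T)
overlay(ti,"top",m,M,(370,220,130,70),6,"pics/o3.png");overlay(si,"scene",m,M,(220,260,100,90),6,"pics/o4.png")
E
python3 -c "
import cv2,numpy as np
A=[cv2.imread(f'pics/o{i}.png') for i in(1,2,3,4)]
for k,(a,b) in enumerate(((A[0],A[1]),(A[2],A[3]))):
    h=max(a.shape[0],b.shape[0]);c=np.zeros((h,a.shape[1]+b.shape[1],3),'u1');c[:a.shape[0],:a.shape[1]]=a;c[:b.shape[0],a.shape[1]:]=b
"
```

```text
[ 0.5485 -0.1431  0.0373]
[[-0.3844 -0.5432]
 [ 0.4746 -0.1343]
 [ 0.6096  0.0698]
 [-0.6715 -0.2069]
 [-1.5147 -0.6331]
 [-0.1825  0.0808]
 [ 0.5941 -0.7498]
 [-0.611  -0.9579]
 [ 0.7045  3.6783]]
[0.4996 0.2256 0.3051]
[[-1.2948  0.5847]
 [ 0.5024  0.7218]
 [-1.2511 -0.3624]
 [ 0.3311  0.2976]
 [-0.235   0.9935]
 [-0.8445 -2.7535]]
```

View pics/o1.png

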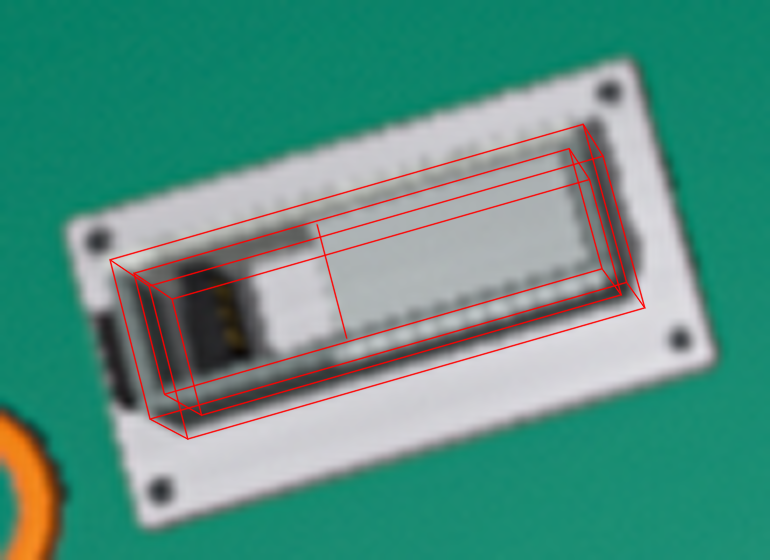

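View pics/o2.png

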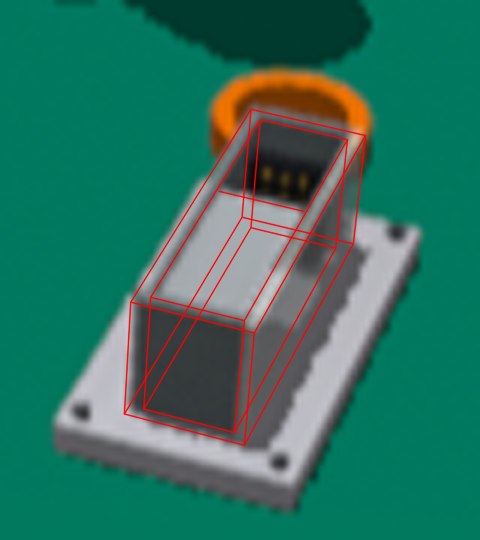

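View pics/o3.png

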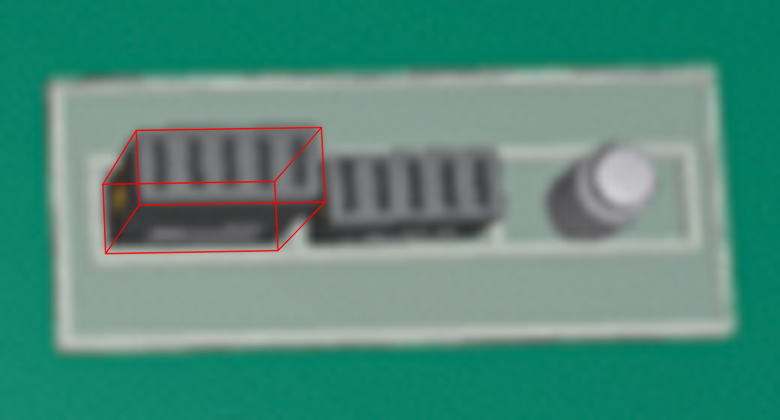

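View pics/o4.png

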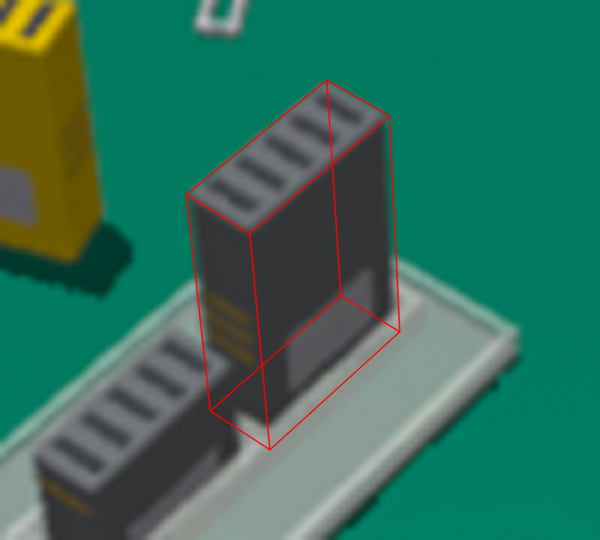

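```bash
cat >> h.py <<'E'
def crop(img,x0,y0,w,h,s,o):
    im=cv2.resize(img[y0:y0+h,x0:x0+w],None,fx=s,fy=s,interpolation=cv2.INTER_CUBIC)
    im=cv2.convertScaleAbs(im,alpha=1.25)
    for i in range(0,w,5):
        X=int((i+.5)*s);cv2.line(im,(X,0),(X,6 if i%10 else h*s),(255,255,0) ,1)
        if i%10==0: cv2.putText(im,str(x0+i),(X+2,12),0,.4,(255,255,255),1)
    for i in range(0,h,5):
        Y=int((i+.5)*s);cv2.line(im,(0,Y),(6 if i%10 else w*s,Y),(255,255,0),1)
        if i%10==0: cv2.putText(im,str(y0+i),(8,Y-2),0,.4,(255,255,255),1)
    cv2.imwrite(o,im)
E
python3 - <<'E'
from h import *
ti=cv2.imread("pics/top0.png");si=cv2.imread("pics/scene0.png")
crop(ti,176,248,84,52,9,"pics/d1.png");crop(si,335,170,60,68,8,"pics/d2.png")
E
```

```text
(no output)
```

View pics/d1.png

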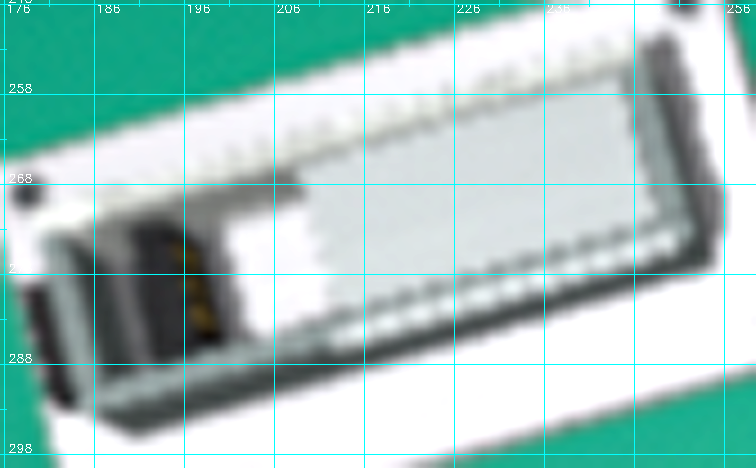

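View pics/d2.png

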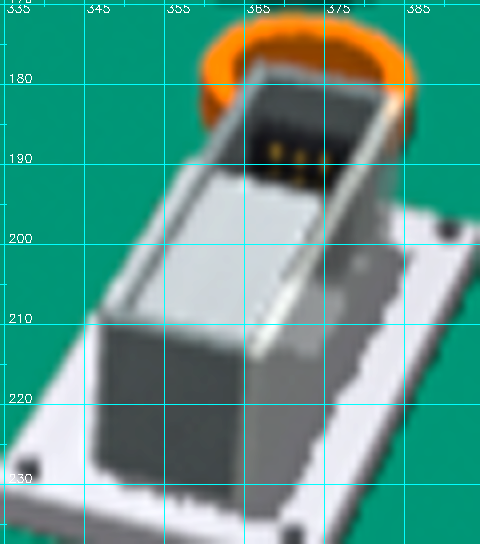

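```bash
cat > fitd.py <<'E'
from h import *
np.set_printoptions(precision=4,suppress=True)
X=.025;Y0=-.046;Y1=.102
S=[((-X,Y0,.07),(346.6,208.5)),((X,Y0,.07),(365.75,213.5)),((-X,Y1,.07),(366.75,177)),((X,Y1,.07),(384.5,180.75)),((-.018,.039,.07),(361.4,191)),((.018,.039,.07),(375.1,193.5))]
T=[((-X,Y1,.07),(185.3,292.9)),((X,Y1,.07),(179.7,273.3)),((-X,Y0,.07),(252.4,274.2)),((X,Y0,.07),(247.2,252)),((.018,.039,.07),(209.2,266.4)),((-.018,.039,.07),(212,282.5)),((-.019,-.04,.07),(249.1,272.8)),((-.019,.096,.07),(187.2,289.5)),((.019,-.04,.07),(245.3,255.8))]
S=[("scene",l,np.array(u)) for l,u in S];T=[("top",l,np.array(u)) for l,u in T]
for o in(S,T,S+T):
    p,r=fit(o,[.4,.25,.3]);print(p)
    print(r)
dock=p
ti=cv2.imread("pics/top0.png");si=cv2.imread("pics/scene0.png")
D=box(-X,X,Y0,Y1,.015,.07)+[s for s in box(-.019,.019,-.04,.096,.015,.07) if s[0][2]==s[1][2]==.07]+[((-.018,.039,.07),(.018,.039,.07))]
overlay(ti,"top",p,D,(176,248,84,52),9,"pics/o1b.png");overlay(si,"scene",p,D,(335,170,60,68),8,"pics/o2b.png")
a,b=.013,.032;Z=.104
S=[((-a,-b,Z),(252,292.5)),((a,-b,Z),(261.25,298.25)),((a,b,Z),(283.75,279.5)),((-a,b,Z),(274.5,273.75))]
T=[((a,b,Z),(392.5,241.7)),((a,-b,Z),(422.5,240.8)),((-a,-b,Z),(423,253)),((-a,b,Z),(393.3,253.8))]
S=[("scene",l,np.array(u)-.5) for l,u in S];T=[("top",l,np.array(u)-.5) for l,u in T]
for o in(S,T,S+T):
    p,r=fit(o,[.4,.25,.3]);print("mod",p);print(r)
E
python3 fitd.py
```

```text
[0.4968 0.2291 0.2986]
[[-0.5366  0.0682]
 [ 0.8     0.2531]
 [-0.3265 -0.3033]
 [ 0.9193  0.3507]
 [-0.4962 -0.7543]
 [-0.0803  0.1382]]
[0.5001 0.2274 0.2977]
[[-0.4353  0.7983]
 [-0.3663 -2.3861]
 [ 0.6605  0.4765]
 [-0.1625  0.0466]
 [-0.2914 -0.3495]
 [ 1.043  -0.0837]
 [ 0.4658 -0.0841]
 [-0.2524  0.6801]
 [-0.2968 -0.2892]]
[0.4993 0.2275 0.3024]
[[-0.0249  0.8538]
 [ 1.3855  1.0117]
 [-0.0369  0.3091]
 [ 1.2669  0.9381]
 [-0.1062 -0.0775]
 [ 0.3559  0.7964]
 [-0.3815  1.3689]
 [-0.4234 -1.7927]
 [ 0.6393  0.7239]
 [-0.2929  0.3211]
 [-0.3629  0.1044]
 [ 1.0509  0.3526]
 [ 0.4347  0.1796]
 [-0.2148  1.2404]
 [-0.411  -0.0051]]
mod [ 0.5485 -0.1433  0.0372]
[[-1.1022 -0.0757]
 [ 0.2286  0.6409]
 [ 1.0153 -0.1923]
 [-0.1887 -0.403 ]]
mod [ 0.5491 -0.1421  0.0497]
[[-0.4517 -0.1508]
 [ 0.3882 -0.1194]
 [ 0.677   0.0778]
 [-0.5842  0.1815]]
mod [ 0.5488 -0.1427  0.0448]
[[-0.669  -0.0827]
 [ 0.7427  0.5698]
 [ 1.3048 -0.3712]
 [ 0.0314 -0.5201]
 [-0.1235 -0.0858]
 [ 0.724   0.0943]
 [ 0.9525  0.2946]
 [-0.3166  0.2484]]
```

View pics/o1b.png

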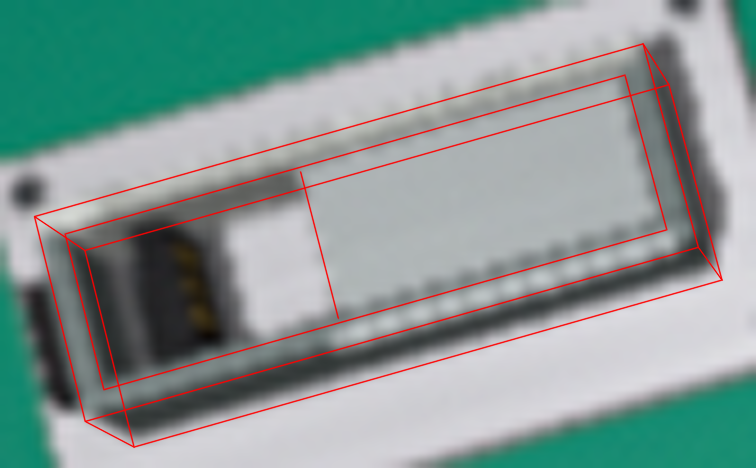

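View pics/o2b.png

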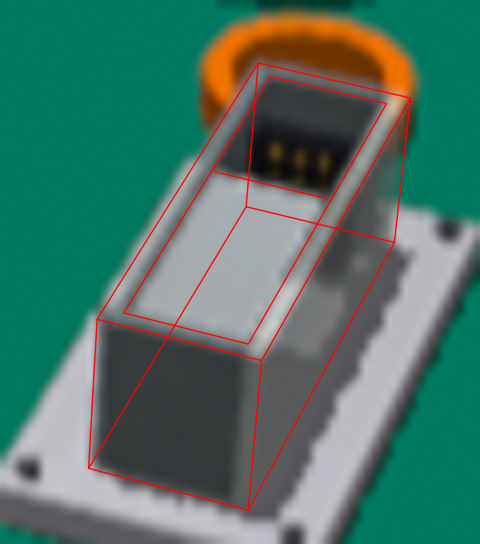

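```bash
cat > go.py <<'E'
import sys
from h import *
from scipy.spatial.transform import Rotation as Ro
def go(xyz,yawdeg):
    "offset mm / rot deg in tool axes to bring TCP to xyz, jaws along yaw (mod 180), pointing down"
    s=telemetry.get_state();R=Ro.from_quat(s["orientation"])
    d=R.inv().apply(np.array(xyz)-s["ee_pos"])*1e3
    best=None
    for k in(0,180):
        y=np.radians(yawdeg+k);x=[np.cos(y),np.sin(y),0];z=[0,0,-1]
        G=Ro.from_matrix(np.c_[x,np.cross(z,x),z]);v=np.degrees((R.inv()*G).as_rotvec())
        if best is None or np.linalg.norm(v)<np.linalg.norm(best): best=v
    print("t",round(s["t"],2),"pos",np.round(s["ee_pos"],4),"jawyaw",round(np.degrees(np.arctan2(*R.as_matrix()[[1,0],0])),2),"w",round(s["gripper_width"],4),"F",np.round(s["wrist_force"],1))
    print("offset",np.round(d,1),"rot",np.round(best,2))
if __name__=="__main__":
    a=list(map(float,sys.argv[1:]));go(a[:3],a[3])
E
python3 go.py .549 -.1425 .2 2.6; python3 - <<'E'
from h import *
# carriage face: y for bottom edge pix at z=.017 in top
for d in([.4968,.2291,.2986],[.5001,.2274,.2977]):
  print([proj("top",place(d,[(0,y,z)])).round(1).tolist() for z in(.017,.063) for y in(.05,.055,.06,.065,.07,.075,.08)])
E
```

```text
t 0.1 pos [0.2098 0.508  0.2495] jawyaw -112.45 w 0.0853 F [-0.3  0.9  1.2]
offset [ 471.5 -561.9   50.3] rot [-6.000e-02 -9.000e-02  6.495e+01]
[[[209.5, 280.6]], [[207.2, 281.2]], [[205.0, 281.8]], [[202.8, 282.5]], [[200.6, 283.1]], [[198.4, 283.7]], [[196.2, 284.3]], [[205.6, 277.7]], [[203.3, 278.3]], [[201.1, 278.9]], [[198.8, 279.6]], [[196.5, 280.2]], [[194.2, 280.8]], [[191.9, 281.5]]]
[[[210.3, 279.1]], [[208.1, 279.7]], [[205.9, 280.3]], [[203.7, 280.9]], [[201.5, 281.6]], [[199.3, 282.2]], [[197.1, 282.8]], [[206.5, 276.1]], [[204.2, 276.7]], [[201.9, 277.4]], [[199.7, 278.0]], [[197.4, 278.6]], [[195.1, 279.3]], [[192.8, 279.9]]]
```

Call:
step_arm(
  targets=[
    {"offset":[22,-26,0],"rot":[0,0,5]},
    {"offset":[44,-52,0],"rot":[0,0,10]},
    {"offset":[66,-78,0],"rot":[0,0,15]},
    {"offset":[88,-104,0],"rot":[0,0,20]},
    {"offset":[110,-130,0],"rot":[0,0,25]},
    {"offset":[132,-156,0],"rot":[0,0,30]},
    {"offset":[154,-182,0],"rot":[0,0,35]},
    {"offset":[176,-208,0],"rot":[0,0,40]},
    {"offset":[198,-234,0],"rot":[0,0,45]},
    {"offset":[220,-260,0],"rot":[0,0,50]},
    {"offset":[242,-286,0],"rot":[0,0,55]},
    {"offset":[264,-312,0],"rot":[0,0,60]},
  ],
  hand=-0.4,
)

```text
t: 1.1
ee_pos: [0.3977, 0.1435, 0.2501]
orientation: [-0.064, 0.998, 0.0, -0.0]
wrist_force: [0.7, 0.1, 1.1]
gripper_width: 0.0595
```

```bash
python3 go.py .549 -.1425 .2 2.6
```

```text
t 1.1 pos [0.3977 0.1435 0.2501] jawyaw -172.68 w 0.0595 F [0.7 0.1 1.1]
offset [-113.7 -303.    50.1] rot [ 0.   -0.02  4.72]
```

Call:
step_arm(
  targets=[
    {"offset":[-12,-31,5],"rot":[0,0,1]},
    {"offset":[-24,-63,10],"rot":[0,0,2]},
    {"offset":[-36,-95,15],"rot":[0,0,3]},
    {"offset":[-48,-127,20],"rot":[0,0,4.7]},
    {"offset":[-60,-159,25],"rot":[0,0,4.7]},
    {"offset":[-72,-191,30],"rot":[0,0,4.7]},
    {"offset":[-84,-223,36],"rot":[0,0,4.7]},
    {"offset":[-96,-255,42],"rot":[0,0,4.7]},
    {"offset":[-107,-285,47],"rot":[0,0,4.7]},
    {"offset":[-113.7,-303,50],"rot":[0,0,4.7]},
    {"offset":[-113.7,-303,50],"rot":[0,0,4.7]},
  ],
)

```text
t: 2.02
ee_pos: [0.5503, -0.1432, 0.198]
orientation: [-0.023, 1.0, -0.0, -0.002]
wrist_force: [0.6, -0.2, -0.7]
gripper_width: 0.0602
```

```bash
python3 go.py .549 -.1425 .09 2.6; python3 - <<'E'
from h import *
t=imaging.capture("top")[:,:,::-1].copy();s=imaging.capture("scene")[:,:,::-1].copy()
cv2.imwrite("pics/top1.png",t);cv2.imwrite("pics/scene1.png",s)
crop(t,365,190,90,80,6,"pics/e1.png");crop(s,220,190,100,100,5,"pics/e2.png")
E
```

```text
t 2.02 pos [ 0.5503 -0.1432  0.198 ] jawyaw -177.35 w 0.0602 F [ 0.6 -0.2 -0.7]
offset [  0.9   0.8 108. ] rot [-0.01 -0.21  0.05]
```

View pics/e1.png

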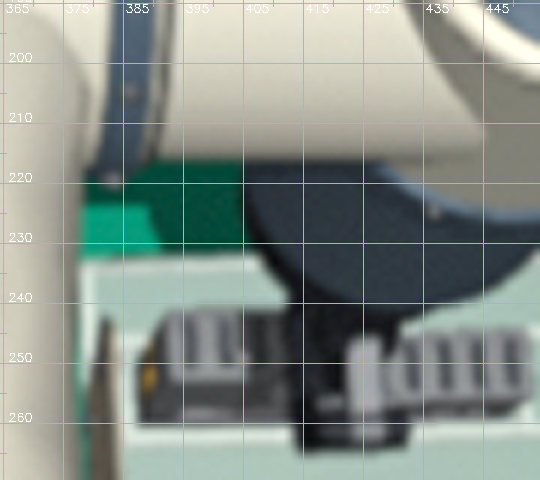

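View pics/e2.png

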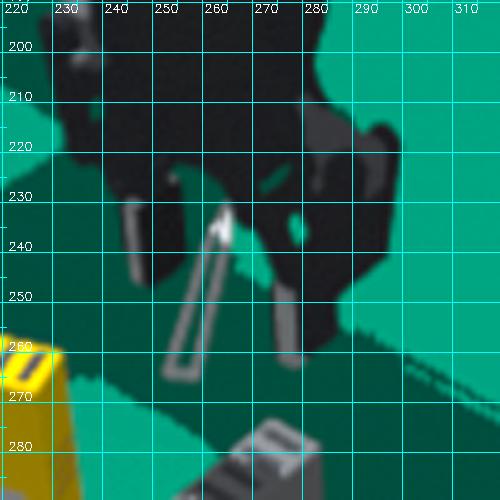

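```bash
python3 - <<'E'
from h import *
R=np.array([.5503,-.1432,0])
for w in (-.03,0,.03):
  P=[R+[w,w*.05,.179],R+[w,w*.05,.104]]
  print(w,proj("scene",P).round(1).tolist(),proj("top",P).round(1).tolist())
E
```

```text
-0.03 [[253.2, 248.3], [256.2, 278.7]] [[414.6, 254.1], [408.7, 260.6]]
0 [[266.0, 255.2], [268.3, 285.7]] [[413.7, 238.8], [407.9, 246.2]]
0.03 [[279.2, 262.3], [280.8, 292.9]] [[412.7, 223.7], [407.0, 232.0]]
```

Call:
step_arm(
  targets=[
    {"offset":[1,1,20],"rot":[0,0,0]},
    {"offset":[1,1,42],"rot":[0,0,0]},
    {"offset":[1,1,64],"rot":[0,0,0]},
    {"offset":[1,1,84],"rot":[0,0,0]},
    {"offset":[1,1,98],"rot":[0,0,0]},
    {"offset":[1,1,106],"rot":[0,0,0]},
    {"offset":[1,1,107],"rot":[0,0,0]},
    {"offset":[1,1,107],"rot":[0,0,0]},
  ],
)

```text
t: 2.78
ee_pos: [0.5491, -0.1388, 0.0937]
orientation: [-0.025, 1.0, -0.0, 0.0]
wrist_force: [1.2, 0.2, -0.2]
gripper_width: 0.0598
```

```bash
python3 go.py .549 -.1425 .09 2.6; python3 - <<'E'
from h import *
t=imaging.capture("top")[:,:,::-1].copy();s=imaging.capture("scene")[:,:,::-1].copy()
cv2.imwrite("pics/top2.png",t);cv2.imwrite("pics/scene2.png",s)
crop(s,220,230,100,100,6,"pics/f2.png")
E
```

```text
t 2.78 pos [ 0.5491 -0.1388  0.0937] jawyaw -177.09 w 0.0598 F [ 1.2  0.2 -0.2]
offset [ 0.3 -3.7  3.8] rot [-0.01  0.01  0.31]
```

View pics/f2.png

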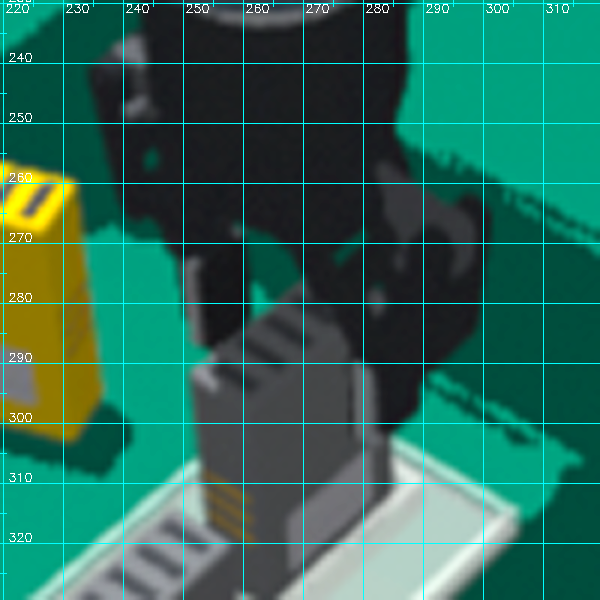

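The fingers straddle the module: pads at scene (253,285) and (282,295), module top face at about (265,288). I'll adjust slightly, then close.

Call:
step_arm(
  targets=[
    {"offset":[0.3,-3,3.5],"rot":[0,0,0]},
    {"offset":[0.3,-3,3.5],"rot":[0,0,0]},
    {"offset":[0.3,-3,3.5],"rot":[0,0,0]},
  ],
)

```text
t: 3.13
ee_pos: [0.5489, -0.1425, 0.09]
orientation: [-0.025, 1.0, 0.0, 0.0]
wrist_force: [0.3, -0.6, 0.0]
gripper_width: 0.0597
```

Call:
step_arm(
  targets=[
    {"offset":[0,0,0],"rot":[0,0,0]},
    {"offset":[0,0,0],"rot":[0,0,0]},
    {"offset":[0,0,0],"rot":[0,0,0]},
    {"offset":[0,0,0],"rot":[0,0,0]},
    {"offset":[0,0,0],"rot":[0,0,0]},
    {"offset":[0,0,0],"rot":[0,0,0]},
    {"offset":[0,0,0],"rot":[0,0,0]},
  ],
  hand=1,
)

```text
t: 3.72
ee_pos: [0.5491, -0.1423, 0.0901]
orientation: [-0.025, 1.0, -0.0, 0.0]
wrist_force: [0.3, -0.4, 2.9]
gripper_width: 0.0256
```

Call:
step_arm(
  targets=[
    {"offset":[0,0,-4],"rot":[0,0,0]},
    {"offset":[0,0,-12],"rot":[0,0,0]},
    {"offset":[0,0,-24],"rot":[0,0,0]},
    {"offset":[0,0,-40],"rot":[0,0,0]},
    {"offset":[0,0,-56],"rot":[0,0,0]},
    {"offset":[0,0,-72],"rot":[0,0,0]},
    {"offset":[0,0,-88],"rot":[0,0,0]},
    {"offset":[0,0,-100],"rot":[0,0,0]},
    {"offset":[0,0,-108],"rot":[0,0,0]},
    {"offset":[0,0,-112],"rot":[0,0,0]},
    {"offset":[0,0,-112],"rot":[0,0,0]},
  ],
)

```text
t: 4.63
ee_pos: [0.549, -0.1422, 0.2023]
orientation: [-0.025, 1.0, 0.0, 0.0]
wrist_force: [-0.3, 0.5, -3.9]
gripper_width: 0.0252
```

```bash
python3 go.py .499 .226 .2 17
```

```text
t 4.63 pos [ 0.549  -0.1422  0.2023] jawyaw -177.15 w 0.0252 F [-0.3  0.5 -3.9]
offset [ 31.6 370.3   2.3] rot [  0.     0.04 -14.15]
```

Call:
step_arm(
  targets=[
    {"offset":[1,16,0],"rot":[0,0,-1]},
    {"offset":[4,50,0],"rot":[0,0,-3]},
    {"offset":[7,84,0],"rot":[0,0,-5]},
    {"offset":[10,120,0],"rot":[0,0,-7]},
    {"offset":[13,156,0],"rot":[0,0,-9]},
    {"offset":[16,192,0],"rot":[0,0,-11]},
    {"offset":[18,228,0],"rot":[0,0,-13]},
    {"offset":[21,264,0],"rot":[0,0,-14.2]},
    {"offset":[24,300,0],"rot":[0,0,-14.2]},
    {"offset":[26,334,0],"rot":[0,0,-14.2]},
    {"offset":[28,358,0],"rot":[0,0,-14.2]},
    {"offset":[28,369,0],"rot":[0,0,-14.2]},
  ],
)

```text
t: 5.63
ee_pos: [0.5013, 0.2277, 0.2003]
orientation: [-0.15, 0.989, -0.0, -0.001]
wrist_force: [-0.3, -0.9, -3.6]
gripper_width: 0.025
```

```bash
python3 go.py .5025 .2251 .168 17.1; python3 - <<'E'
from h import *
t=imaging.capture("top")[:,:,::-1].copy();s=imaging.capture("scene")[:,:,::-1].copy()
cv2.imwrite("pics/top3.png",t);cv2.imwrite("pics/scene3.png",s)
crop(t,170,200,110,100,7,"pics/g1.png")
crop(s,325,110,80,130,4,"pics/g2.png")
E
python3 go.py .5025 .2251 .168 17.1
```

```text
t 5.63 pos [0.5013 0.2277 0.2003] jawyaw -162.8 w 0.025 F [-0.3 -0.9 -3.6]
offset [-0.5 -2.8 32.3] rot [ 0.02 -0.13  0.1 ]
t 5.73 pos [0.5018 0.2263 0.2005] jawyaw -162.81 w 0.0249 F [-0.7  0.6 -3.4]
offset [-0.4 -1.4 32.5] rot [-0.02 -0.12  0.09]
```

View pics/g1.png

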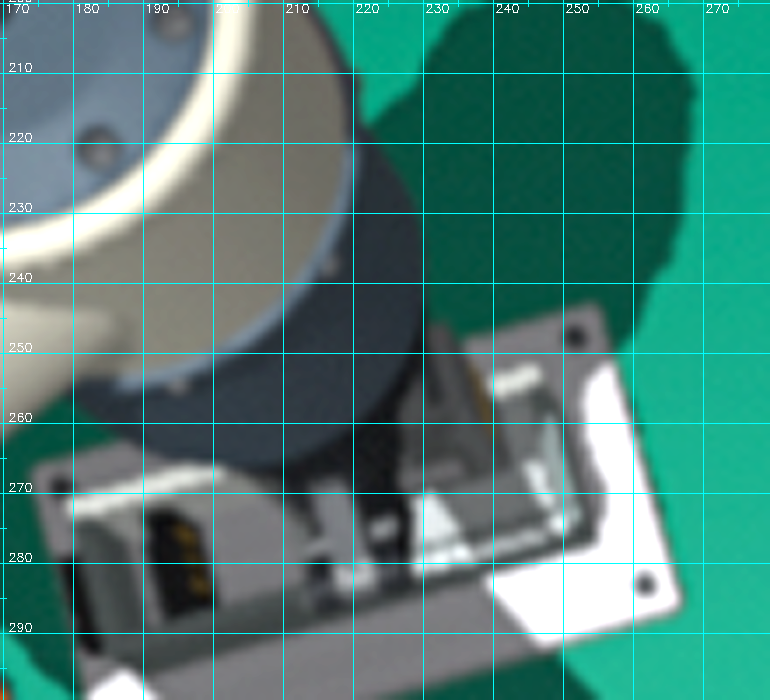

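View pics/g2.png

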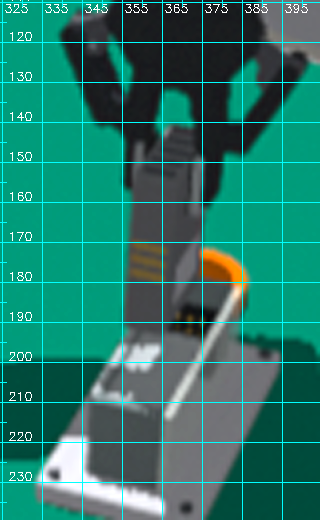

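```bash
python3 - <<'E'
from h import *
t=cv2.imread("pics/top3.png");s=cv2.imread("pics/scene3.png")
a,b=.013,.032
p=[.5018,.2265,np.radians(17.2),.2004-.086]
M=box(-a,a,-b,b,0,.1)
overlay(t,"top",p,M,(190,220,90,70),8,"pics/g3.png")
overlay(s,"scene",p,M,(340,130,60,70),8,"pics/g4.png")
E
```

```text
(no output)
```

View pics/g3.png

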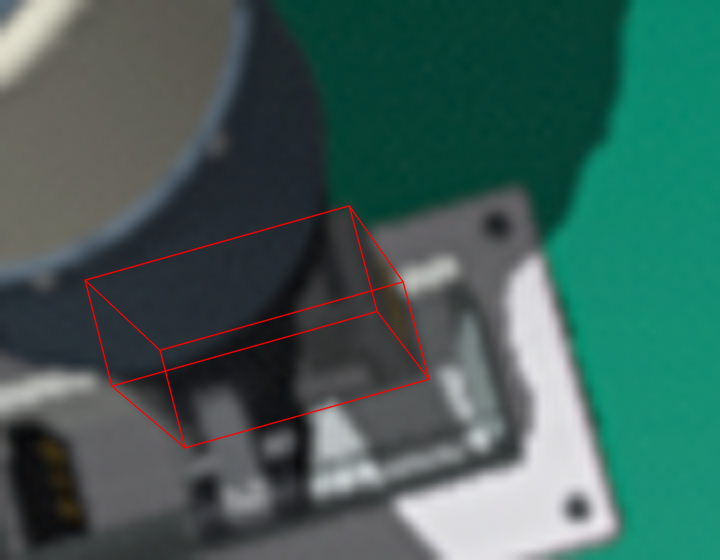

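View pics/g4.png

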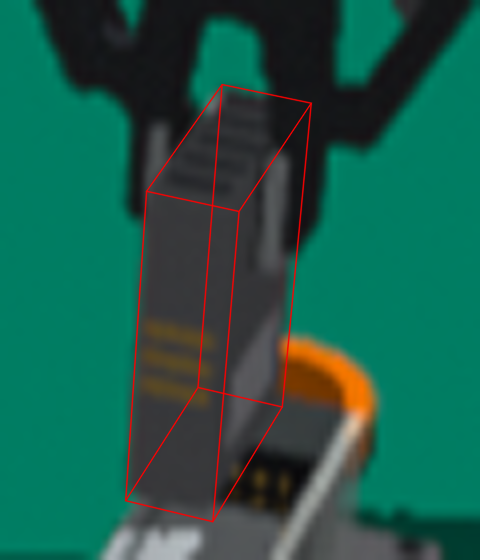

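The overlay at the TCP pose matches the held module to about 1 px in both views, so the arm and cameras agree and the module is over the entry. I'll descend in stages and watch the force.

Call:
step_arm(
  targets=[
    {"offset":[0,0,10],"rot":[0,0,0]},
    {"offset":[0,0,22],"rot":[0,0,0]},
    {"offset":[0,0,32],"rot":[0,0,0]},
    {"offset":[0,0,38],"rot":[0,0,0]},
    {"offset":[0,0,40],"rot":[0,0,0]},
    {"offset":[0,0,40],"rot":[0,0,0]},
  ],
)

```text
t: 6.23
ee_pos: [0.5024, 0.224, 0.1611]
orientation: [-0.148, 0.989, -0.0, -0.001]
wrist_force: [-0.8, -0.6, -3.7]
gripper_width: 0.0254
```

```bash
python3 go.py .5015 .2268 .130 17.1; python3 - <<'E'
from h import *
s=imaging.capture("scene")[:,:,::-1].copy();t=imaging.capture("top")[:,:,::-1].copy()
cv2.imwrite("pics/scene4.png",s);cv2.imwrite("pics/top4.png",t)
X=.025;D=box(-X,X,-.046,.102,.015,.07)
a,b=.013,.032;st=telemetry.get_state();e=st["ee_pos"]
M=box(-a,a,-b,b,0,.1)
overlay(s,"scene",[e[0],e[1],np.radians(17.2),e[2]-.086],M,(335,140,60,80),8,"pics/i1.png")
crop(s,335,140,60,80,7,"pics/i2.png")
E
```

```text
t 6.23 pos [0.5024 0.224  0.1611] jawyaw -163.0 w 0.0254 F [-0.8 -0.6 -3.7]
offset [ 0.   2.9 31.1] rot [-0.04 -0.08 -0.1 ]
```

View pics/i1.png

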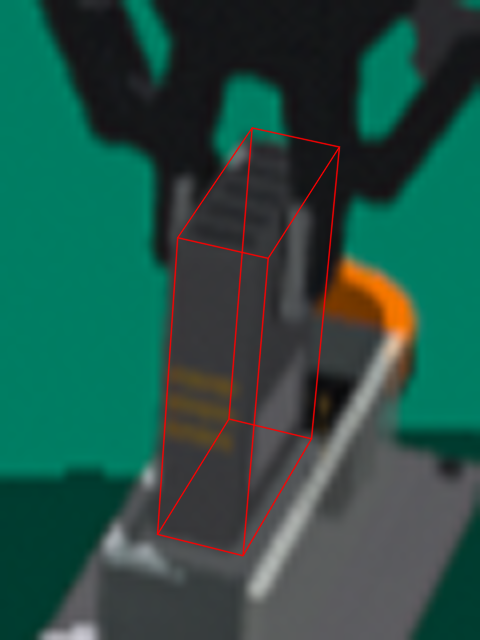

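View pics/i2.png

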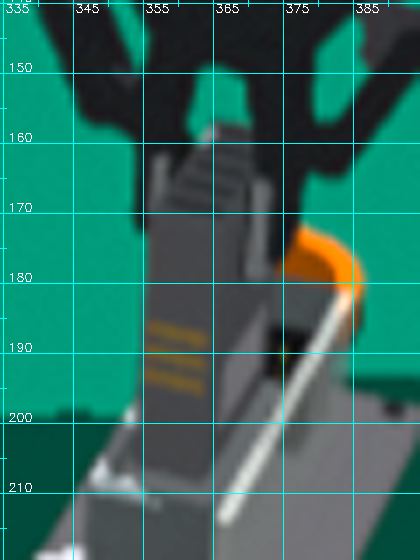

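```bash
python3 go.py .5015 .2268 .130 17.1; python3 - <<'E'
from h import *
t=cv2.imread("pics/top4.png")
a,b=.013,.032;e=[.5024,.224,.1611]
M=box(-a,a,-b,b,0,.1)
overlay(t,"top",[e[0],e[1],np.radians(17.1),e[2]-.086],M,(190,230,80,60),9,"pics/i3.png")
E
```

```text
t 6.33 pos [0.5029 0.2247 0.1622] jawyaw -162.97 w 0.0253 F [-0.8 -0.2 -2.9]
offset [ 0.8  2.5 32.2] rot [-0.    0.05 -0.07]
```

View pics/i3.png

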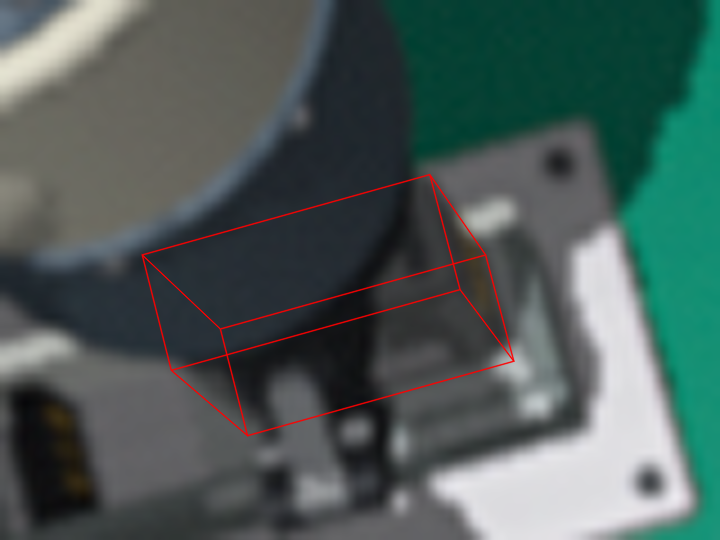

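Call:
step_arm(
  targets=[
    {"offset":[0,2,3],"rot":[0,0,0]},
    {"offset":[0,2.5,6],"rot":[0,0,0]},
    {"offset":[0,2.5,9],"rot":[0,0,0]},
    {"offset":[0,2.5,12],"rot":[0,0,0]},
    {"offset":[0,2.5,15],"rot":[0,0,0]},
    {"offset":[0,2.5,18],"rot":[0,0,0]},
    {"offset":[0,2.5,21],"rot":[0,0,0]},
    {"offset":[0,2.5,21],"rot":[0,0,0]},
  ],
)

```text
t: 7.0
ee_pos: [0.5048, 0.2285, 0.1434]
orientation: [-0.149, 0.989, 0.001, 0.004]
wrist_force: [4.9, 0.1, 4.1]
gripper_width: 0.025
```

```bash
python3 go.py .5015 .2268 .101 17.1
```

```text
t 7.0 pos [0.5048 0.2285 0.1434] jawyaw -162.86 w 0.025 F [4.9 0.1 4.1]
offset [ 4.  -0.7 42.3] rot [0.03 0.49 0.04]
```

Call:
step_arm(
  targets=[
    {"offset":[2,0,2],"rot":[0,0,0]},
    {"offset":[2,0,5],"rot":[0,0,0]},
    {"offset":[2,0,8],"rot":[0,0,0]},
    {"offset":[2,0,11],"rot":[0,0,0]},
    {"offset":[2,0,14],"rot":[0,0,0]},
    {"offset":[2,0,14],"rot":[0,0,0]},
  ],
)

```text
t: 7.5
ee_pos: [0.5021, 0.228, 0.1279]
orientation: [-0.149, 0.989, 0.001, 0.003]
wrist_force: [5.0, 1.9, -0.9]
gripper_width: 0.0253
```

```bash
python3 go.py .5015 .2268 .101 17.1; python3 - <<'E'
from h import *
s=imaging.capture("scene")[:,:,::-1].copy()
cv2.imwrite("pics/scene5.png",s)
crop(s,335,150,60,80,7,"pics/j.png")
E
```

```text
t 7.5 pos [0.5021 0.228  0.1279] jawyaw -162.89 w 0.0253 F [ 5.   1.9 -0.9]
offset [ 1.  -1.  26.9] rot [0.06 0.34 0.01]
```

View pics/j.png

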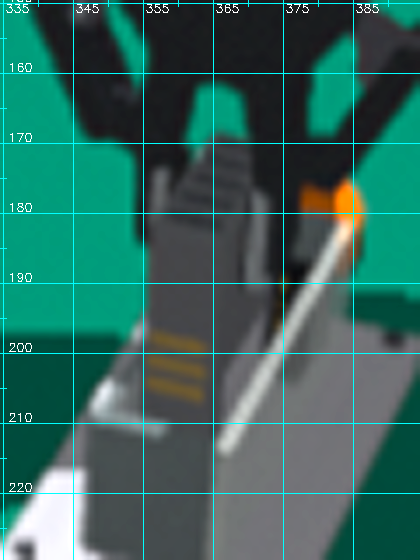

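The module is going down inside the walls: its front face spans scene x 355–364 and the clear wall is at 366. I'll continue.

Call:
step_arm(
  targets=[
    {"offset":[0,0,3],"rot":[0,0,0]},
    {"offset":[0,0,6],"rot":[0,0,0]},
    {"offset":[0,0,9],"rot":[0,0,0]},
    {"offset":[0,0,12],"rot":[0,0,0]},
    {"offset":[0,0,15],"rot":[0,0,0]},
    {"offset":[0,0,18],"rot":[0,0,0]},
    {"offset":[0,0,20],"rot":[0,0,0]},
    {"offset":[0,0,20],"rot":[0,0,0]},
    {"offset":[0,0,20],"rot":[0,0,0]},
  ],
)

```text
t: 8.3
ee_pos: [0.4996, 0.2265, 0.106]
orientation: [-0.148, 0.989, -0.0, -0.0]
wrist_force: [4.8, 2.0, -3.3]
gripper_width: 0.0251
```

Call:
step_arm(
  targets=[
    {"offset":[0,0,1],"rot":[0,0,0]},
    {"offset":[0,0,2],"rot":[0,0,0]},
    {"offset":[0,0,3],"rot":[0,0,0]},
    {"offset":[0,0,3],"rot":[0,0,0]},
  ],
)

```text
t: 8.63
ee_pos: [0.4999, 0.2266, 0.1034]
orientation: [-0.148, 0.989, -0.0, -0.0]
wrist_force: [5.6, 1.8, -1.4]
gripper_width: 0.0251
```

Call:
step_arm(
  targets=[
    {"offset":[0,0,0.7],"rot":[0,0,0]},
    {"offset":[0,0,1.4],"rot":[0,0,0]},
    {"offset":[0,0,1.4],"rot":[0,0,0]},
  ],
)

```text
t: 8.88
ee_pos: [0.4999, 0.2267, 0.1021]
orientation: [-0.148, 0.989, -0.0, -0.0]
wrist_force: [5.0, 2.1, -1.5]
gripper_width: 0.0251
```

Call:
step_arm(
  targets=[
    {"offset":[0,0,0.7],"rot":[0,0,0]},
    {"offset":[0,0,1.2],"rot":[0,0,0]},
    {"offset":[0,0,1.2],"rot":[0,0,0]},
  ],
)

```text
t: 9.13
ee_pos: [0.5, 0.2267, 0.1011]
orientation: [-0.148, 0.989, -0.0, 0.0]
wrist_force: [4.7, 2.7, -1.4]
gripper_width: 0.0254
```

Call:
step_arm(
  targets=[
    {"offset":[0,0,0.6],"rot":[0,0,0]},
    {"offset":[0,0,1.2],"rot":[0,0,0]},
    {"offset":[0,0,1.2],"rot":[0,0,0]},
  ],
)

```text
t: 9.38
ee_pos: [0.5001, 0.2267, 0.1011]
orientation: [-0.148, 0.989, -0.0, 0.001]
wrist_force: [2.6, 2.1, 6.3]
gripper_width: 0.0254
```

Call:
step_arm(
  targets=[
    {"offset":[0,0,0.6],"rot":[0,0,0]},
    {"offset":[0,0,1.0],"rot":[0,0,0]},
    {"offset":[0,0,1.0],"rot":[0,0,0]},
  ],
)

```text
t: 9.63
ee_pos: [0.5002, 0.2267, 0.101]
orientation: [-0.149, 0.989, -0.0, 0.001]
wrist_force: [-0.1, 1.0, 12.8]
gripper_width: 0.0251
```

The module is on the floor (TCP z 0.101, Fz up by 14 N). I'll take the down-pressure off, then slide.

Call:
step_arm(
  targets=[
    {"offset":[0,0,-1],"rot":[0,0,0]},
    {"offset":[0,0,-1.6],"rot":[0,0,0]},
    {"offset":[0,0,-1.6],"rot":[0,0,0]},
  ],
)

```text
t: 9.88
ee_pos: [0.5001, 0.2267, 0.1011]
orientation: [-0.148, 0.989, -0.0, 0.0]
wrist_force: [2.1, 1.2, 4.8]
gripper_width: 0.0252
```

Call:
step_arm(
  targets=[
    {"offset":[0,1.5,0],"rot":[0,0,0]},
    {"offset":[0,3,0],"rot":[0,0,0]},
    {"offset":[0,4.5,0],"rot":[0,0,0]},
    {"offset":[0,6,0],"rot":[0,0,0]},
    {"offset":[0,7.5,0],"rot":[0,0,0]},
    {"offset":[0,9,0],"rot":[0,0,0]},
    {"offset":[0,10,0],"rot":[0,0,0]},
    {"offset":[0,10,0],"rot":[0,0,0]},
  ],
)

```text
t: 10.55
ee_pos: [0.4983, 0.2339, 0.1013]
orientation: [-0.149, 0.989, -0.002, 0.001]
wrist_force: [6.8, -7.5, 5.8]
gripper_width: 0.0255
```

```bash
cat > loc.py <<'E'
from h import *
s=telemetry.get_state();e=s["ee_pos"]-[.4985,.228,.07];c,q=np.cos(.298),np.sin(.298)
f=s["wrist_force"]
print("t",round(s["t"],2),"local mm",np.round([1e3*(c*e[0]+q*e[1]),1e3*(-q*e[0]+c*e[1]),1e3*e[2]],2),"Flocal",np.round([c*f[0]+q*f[1],-q*f[0]+c*f[1],f[2]],2),"T",np.round(s["ft_torque"],2))
E
python3 loc.py;python3 - <<'E'
from h import *
s=imaging.capture("scene")[:,:,::-1].copy();t=imaging.capture("top")[:,:,::-1].copy()
cv2.imwrite("pics/scene6.png",s);cv2.imwrite("pics/top6.png",t)
crop(s,335,150,60,80,7,"pics/k.png");crop(t,176,240,84,60,9,"pics/k2.png")
E
```

```text
t 10.55 local mm [ 1.52  5.73 31.32] Flocal [ 4.29 -9.18  5.83] T [-2.4  -2.92  0.2 ]
```

View pics/k.png

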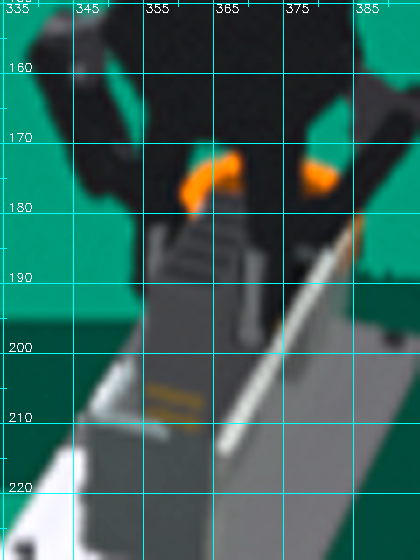

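View pics/k2.png

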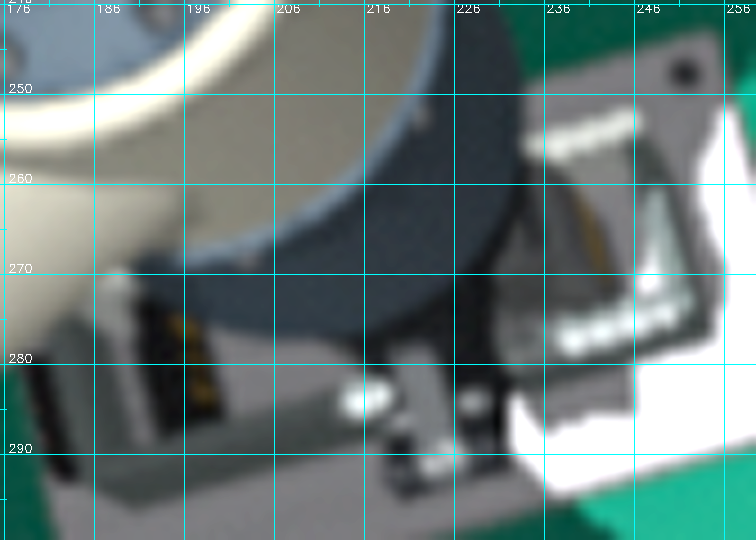

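Call:
step_arm(
  targets=[
    {"offset":[0,0,-1.3],"rot":[0,0,0]},
    {"offset":[0,0,-1.3],"rot":[0,0,0]},
    {"offset":[0,0,-1.3],"rot":[0,0,0]},
  ],
)

```text
t: 10.9
ee_pos: [0.4971, 0.2345, 0.1013]
orientation: [-0.148, 0.989, -0.002, -0.001]
wrist_force: [6.8, -2.6, -0.4]
gripper_width: 0.025
```

```bash
python3 loc.py
```

```text
t 10.9 local mm [ 0.55  6.65 31.25] Flocal [ 5.75 -4.46 -0.36] T [-1.16 -2.44  0.16]
```

Call:
step_arm(
  targets=[
    {"offset":[0,1.5,0],"rot":[0,0,0]},
    {"offset":[0,3,0],"rot":[0,0,0]},
    {"offset":[0,4.5,0],"rot":[0,0,0]},
    {"offset":[0,6,0],"rot":[0,0,0]},
    {"offset":[0,7.5,0],"rot":[0,0,0]},
    {"offset":[0,8,0],"rot":[0,0,0]},
    {"offset":[0,8,0],"rot":[0,0,0]},
  ],
)

```text
t: 11.48
ee_pos: [0.4949, 0.2418, 0.1013]
orientation: [-0.148, 0.989, -0.002, -0.001]
wrist_force: [7.0, -4.5, 0.6]
gripper_width: 0.0251
```

```bash
python3 loc.py
```

```text
t 11.48 local mm [ 0.64 14.2  31.33] Flocal [ 5.36 -6.36  0.59] T [-1.7  -2.77  0.22]
```

Call:
step_arm(
  targets=[
    {"offset":[0,1.5,-0.5],"rot":[0,0,0]},
    {"offset":[0,3,-0.5],"rot":[0,0,0]},
    {"offset":[0,4.5,-0.5],"rot":[0,0,0]},
    {"offset":[0,6,-0.5],"rot":[0,0,0]},
    {"offset":[0,7.5,-0.5],"rot":[0,0,0]},
    {"offset":[0,9,-0.5],"rot":[0,0,0]},
    {"offset":[0,10,-0.5],"rot":[0,0,0]},
    {"offset":[0,10,-0.5],"rot":[0,0,0]},
  ],
)

```text
t: 12.15
ee_pos: [0.4915, 0.2518, 0.1013]
orientation: [-0.148, 0.989, -0.002, -0.001]
wrist_force: [6.6, -2.2, -0.8]
gripper_width: 0.0255
```

```bash
python3 loc.py;python3 - <<'E'
from h import *
s=imaging.capture("scene")[:,:,::-1].copy();t=imaging.capture("top")[:,:,::-1].copy()
cv2.imwrite("pics/scene7.png",s);cv2.imwrite("pics/top7.png",t)
crop(s,335,150,60,80,7,"pics/l.png");crop(t,176,240,84,60,9,"pics/l2.png")
E
```

```text
t 12.15 local mm [ 0.32 24.78 31.29] Flocal [ 5.63 -4.01 -0.81] T [-0.86 -2.54  0.25]
```

View pics/l.png

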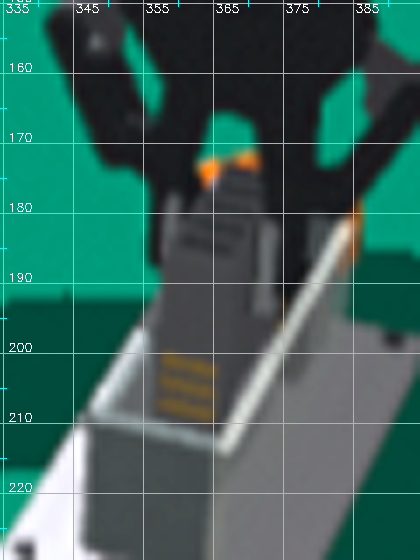

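View pics/l2.png

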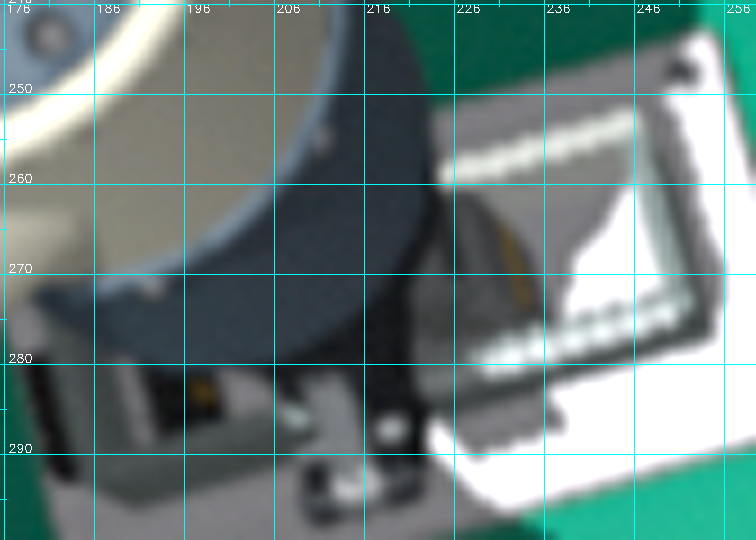

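Call:
step_arm(
  targets=[
    {"offset":[0,1,-0.2],"rot":[0,0,0]},
    {"offset":[0,2,-0.2],"rot":[0,0,0]},
    {"offset":[0,3,-0.2],"rot":[0,0,0]},
    {"offset":[0,4,-0.2],"rot":[0,0,0]},
    {"offset":[0,5,-0.2],"rot":[0,0,0]},
    {"offset":[0,5,-0.2],"rot":[0,0,0]},
  ],
)

```text
t: 12.75
ee_pos: [0.4899, 0.2566, 0.1013]
orientation: [-0.148, 0.989, -0.002, -0.001]
wrist_force: [6.0, -1.3, -2.8]
gripper_width: 0.0253
```

```bash
python3 loc.py
```

```text
t 12.75 local mm [ 0.21 29.88 31.3 ] Flocal [ 5.33 -2.99 -2.84] T [-0.7  -2.51  0.22]
```

Call:
step_arm(
  targets=[
    {"offset":[0,1,0],"rot":[0,0,0]},
    {"offset":[0,2,0],"rot":[0,0,0]},
    {"offset":[0,3,0],"rot":[0,0,0]},
    {"offset":[0,3,0],"rot":[0,0,0]},
  ],
)

```text
t: 13.08
ee_pos: [0.4891, 0.2595, 0.1013]
orientation: [-0.148, 0.989, -0.002, -0.001]
wrist_force: [6.3, -1.5, -2.6]
gripper_width: 0.0249
```

```bash
python3 loc.py
```

```text
t 13.08 local mm [ 0.23 32.88 31.33] Flocal [ 5.59 -3.28 -2.58] T [-0.68 -2.46  0.19]
```

Call:
step_arm(
  targets=[
    {"offset":[0,1,0],"rot":[0,0,0]},
    {"offset":[0,2,0],"rot":[0,0,0]},
    {"offset":[0,2,0],"rot":[0,0,0]},
  ],
)

```text
t: 13.33
ee_pos: [0.4885, 0.2614, 0.1013]
orientation: [-0.148, 0.989, -0.002, -0.001]
wrist_force: [5.2, -1.0, -2.9]
gripper_width: 0.0247
```

```bash
python3 loc.py
```

```text
t 13.33 local mm [ 0.23 34.85 31.31] Flocal [ 4.66 -2.44 -2.85] T [-0.69 -2.51  0.27]
```

Call:
step_arm(
  targets=[
    {"offset":[0,1,0],"rot":[0,0,0]},
    {"offset":[0,1.5,0],"rot":[0,0,0]},
    {"offset":[0,1.5,0],"rot":[0,0,0]},
  ],
)

```text
t: 13.58
ee_pos: [0.488, 0.2628, 0.1013]
orientation: [-0.148, 0.989, -0.002, -0.001]
wrist_force: [6.4, -1.5, -2.7]
gripper_width: 0.0254
```

```bash
python3 loc.py
```

```text
t 13.58 local mm [ 0.2  36.31 31.3 ] Flocal [ 5.7  -3.33 -2.66] T [-0.7  -2.48  0.17]
```

Call:
step_arm(
  targets=[
    {"offset":[0,1,0],"rot":[0,0,0]},
    {"offset":[0,1.5,0],"rot":[0,0,0]},
    {"offset":[0,1.5,0],"rot":[0,0,0]},
  ],
)

```text
t: 13.83
ee_pos: [0.4876, 0.2642, 0.1013]
orientation: [-0.148, 0.989, -0.002, -0.001]
wrist_force: [6.0, -2.5, -2.4]
gripper_width: 0.0255
```

```bash
python3 loc.py
```

```text
t 13.83 local mm [ 0.25 37.79 31.33] Flocal [ 5.02 -4.11 -2.35] T [-0.78 -2.49  0.2 ]
```

Call:
step_arm(
  targets=[
    {"offset":[0,1,0],"rot":[0,0,0]},
    {"offset":[0,1.5,0],"rot":[0,0,0]},
    {"offset":[0,1.5,0],"rot":[0,0,0]},
  ],
)

```text
t: 14.08
ee_pos: [0.4872, 0.2656, 0.1013]
orientation: [-0.148, 0.989, -0.002, -0.001]
wrist_force: [6.5, -2.7, -1.8]
gripper_width: 0.025
```

```bash
python3 loc.py
```

```text
t 14.08 local mm [ 0.21 39.28 31.27] Flocal [ 5.47 -4.47 -1.84] T [-0.7  -2.48  0.2 ]
```

```bash
python3 loc.py;python3 - <<'E'
from h import *
t=imaging.capture("top")[:,:,::-1].copy()
cv2.imwrite("pics/top8.png",t)
crop(t,176,260,44,40,14,"pics/m2.png")
E
python3 loc.py
```

```text
t 14.08 local mm [ 0.21 39.28 31.27] Flocal [ 5.47 -4.47 -1.84] T [-0.7  -2.48  0.2 ]
t 14.13 local mm [ 0.22 39.28 31.32] Flocal [ 5.24 -4.35 -2.75] T [-0.67 -2.5   0.16]
```

View pics/m2.png

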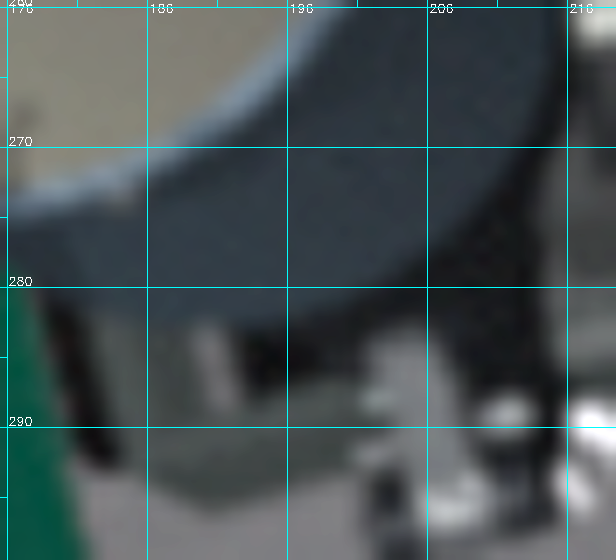

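Call:
step_arm(
  targets=[
    {"offset":[0,0.7,0],"rot":[0,0,0]},
    {"offset":[0,1,0],"rot":[0,0,0]},
    {"offset":[0,1,0],"rot":[0,0,0]},
  ],
)

```text
t: 14.38
ee_pos: [0.4869, 0.2666, 0.1013]
orientation: [-0.148, 0.989, -0.002, -0.001]
wrist_force: [6.1, -1.8, -2.1]
gripper_width: 0.0252
```

```bash
python3 loc.py
```

```text
t 14.38 local mm [ 0.22 40.26 31.3 ] Flocal [ 5.32 -3.56 -2.12] T [-0.71 -2.54  0.16]
```

```bash
cat > edge.py <<'E'
from h import *
import sys
def edge(f,show=False):
    g=cv2.cvtColor(cv2.imread(f),cv2.COLOR_BGR2GRAY).astype(float)
    for r in(284,285,286): print(f,r,g[r,186:200].astype(int))
for f in sys.argv[1:]: edge(f)
E
python3 edge.py pics/top6.png pics/top7.png pics/top8.png
```

```text
pics/top6.png 284 [53 52 53 64 84 81 50 24 16 17 16 25 32 32]
pics/top6.png 285 [56 52 50 58 78 81 55 28 16 13 17 13 14 16]
pics/top6.png 286 [57 53 51 56 70 79 63 34 17 14 17 17 21 25]
pics/top7.png 284 [55 52 52 65 84 82 51 22 17 17 20 25 33 31]
pics/top7.png 285 [54 54 53 59 78 83 59 26 15 15 15 17 18 15]
pics/top7.png 286 [57 53 51 56 71 79 61 33 18 13 14 18 23 23]
pics/top8.png 284 [54 55 51 62 81 79 50 27 16 18 18 20 22 26]
pics/top8.png 285 [55 52 53 59 79 83 58 28 16 11 14 15 19 29]
pics/top8.png 286 [59 53 53 55 71 80 62 32 13 16 15 19 25 30]
```

Call:
step_arm(
  targets=[
    {"offset":[0,0.7,0],"rot":[0,0,0]},
    {"offset":[0,1,0],"rot":[0,0,0]},
    {"offset":[0,1,0],"rot":[0,0,0]},
  ],
)

```text
t: 14.63
ee_pos: [0.4866, 0.2675, 0.1013]
orientation: [-0.148, 0.989, -0.002, -0.001]
wrist_force: [6.9, -1.6, -1.7]
gripper_width: 0.0253
```

```bash
python3 loc.py;python3 - <<'E'
from h import *
cv2.imwrite("pics/top9.png",imaging.capture("top")[:,:,::-1].copy())
E
python3 edge.py pics/top9.png;python3 loc.py
```

```text
t 14.63 local mm [ 0.19 41.23 31.3 ] Flocal [ 6.13 -3.52 -1.68] T [-0.76 -2.54  0.17]
pics/top9.png 284 [54 51 53 62 78 77 51 28 20 19 19 23 27 25]
pics/top9.png 285 [56 53 51 59 78 82 57 26 17 15 18 21 25 29]
pics/top9.png 286 [57 53 53 53 71 79 62 34 15 14 18 22 29 31]
t 14.68 local mm [ 0.21 41.24 31.3 ] Flocal [ 5.26 -2.98 -2.25] T [-0.73 -2.5   0.19]
```

The carriage's back edge (top, column about 192, row 285) hasn't shifted at all, so there's no contact yet. That edge makes a good displacement gauge, so I'll step on with it.

Call:
step_arm(
  targets=[
    {"offset":[0,1,0],"rot":[0,0,0]},
    {"offset":[0,2,0],"rot":[0,0,0]},
    {"offset":[0,2,0],"rot":[0,0,0]},
  ],
)

```text
t: 14.93
ee_pos: [0.4861, 0.269, 0.1014]
orientation: [-0.148, 0.989, -0.002, -0.001]
wrist_force: [7.5, -3.9, -1.9]
gripper_width: 0.0251
```

```bash
python3 loc.py;python3 - <<'E'
from h import *
cv2.imwrite("pics/top10.png",imaging.capture("top")[:,:,::-1].copy())
E
python3 edge.py pics/top10.png;python3 loc.py
```

```text
t 14.93 local mm [ 0.2  42.81 31.36] Flocal [ 6.06 -5.9  -1.94] T [-1.24 -2.72  0.18]
pics/top10.png 284 [55 52 51 61 77 73 47 25 21 23 21 24 24 27]
pics/top10.png 285 [56 53 52 60 78 83 55 24 15 17 19 24 27 33]
pics/top10.png 286 [58 53 52 57 71 80 59 29 13 14 20 27 31 31]
t 14.98 local mm [ 0.19 42.84 31.37] Flocal [ 4.72 -5.17 -2.21] T [-1.22 -2.65  0.24]
```

Call:
step_arm(
  targets=[
    {"offset":[0,1,0],"rot":[0,0,0]},
    {"offset":[0,2,0],"rot":[0,0,0]},
    {"offset":[0,2,0],"rot":[0,0,0]},
  ],
)

```text
t: 15.23
ee_pos: [0.4856, 0.2706, 0.1014]
orientation: [-0.148, 0.989, -0.003, -0.001]
wrist_force: [7.2, -3.7, -0.8]
gripper_width: 0.0249
```

```bash
python3 loc.py;python3 - <<'E'
from h import *
cv2.imwrite("pics/top11.png",imaging.capture("top")[:,:,::-1].copy())
E
python3 edge.py pics/top11.png;python3 loc.py
```

```text
t 15.23 local mm [ 0.18 44.48 31.37] Flocal [ 5.75 -5.67 -0.84] T [-1.63 -2.84  0.23]
pics/top11.png 284 [53 51 53 61 74 69 40 25 22 23 24 25 24 30]
pics/top11.png 285 [55 53 52 60 78 76 44 16 17 20 25 27 28 45]
pics/top11.png 286 [57 54 52 56 71 73 46 21 14 16 22 28 30 46]
t 15.28 local mm [ 0.15 44.5  31.36] Flocal [ 5.8  -6.51 -1.57] T [-1.56 -2.84  0.16]
```

Call:
step_arm(
  targets=[
    {"offset":[0,1,0],"rot":[0,0,0]},
    {"offset":[0,2,0],"rot":[0,0,0]},
    {"offset":[0,2,0],"rot":[0,0,0]},
  ],
)

```text
t: 15.53
ee_pos: [0.4851, 0.2722, 0.1014]
orientation: [-0.148, 0.989, -0.003, -0.001]
wrist_force: [7.4, -5.5, -0.7]
gripper_width: 0.0252
```

```bash
python3 loc.py;python3 - <<'E'
from h import *
cv2.imwrite("pics/top12.png",imaging.capture("top")[:,:,::-1].copy())
s=imaging.capture("scene")[:,:,::-1].copy();cv2.imwrite("pics/scene12.png",s);crop(s,335,150,60,80,7,"pics/n.png")
E
python3 edge.py pics/top12.png;python3 loc.py
```

```text
t 15.53 local mm [ 0.15 46.15 31.39] Flocal [ 5.44 -7.44 -0.68] T [-1.97 -3.01  0.3 ]
pics/top12.png 284 [50 50 50 52 49 37 29 23 23 24 23 24 25 33]
pics/top12.png 285 [56 54 53 54 51 38 21 18 21 24 27 25 33 55]
pics/top12.png 286 [57 54 53 54 52 43 21 16 18 26 27 29 37 70]
t 15.63 local mm [ 0.19 46.15 31.43] Flocal [ 5.62 -6.83 -1.39] T [-1.88 -3.05  0.25]
```

View pics/n.png

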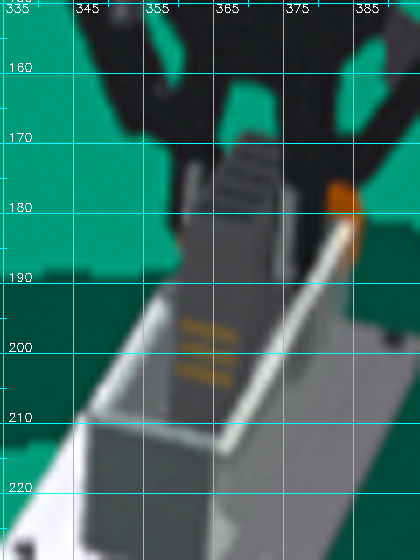

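Call:
step_arm(
  targets=[
    {"offset":[0,1,0],"rot":[0,0,0]},
    {"offset":[0,2,0],"rot":[0,0,0]},
    {"offset":[0,2.4,0],"rot":[0,0,0]},
    {"offset":[0,2.4,0],"rot":[0,0,0]},
    {"offset":[0,2.4,0],"rot":[0,0,0]},
  ],
)

```text
t: 16.05
ee_pos: [0.4845, 0.274, 0.1015]
orientation: [-0.148, 0.989, -0.003, -0.001]
wrist_force: [6.9, -5.7, -0.6]
gripper_width: 0.0253
```

```bash
python3 loc.py;python3 - <<'E'
from h import *
t=imaging.capture("top")[:,:,::-1].copy();cv2.imwrite("pics/top13.png",t);crop(t,176,260,44,40,14,"pics/n2.png")
E
python3 edge.py pics/top13.png;python3 loc.py
```

```text
t 16.05 local mm [ 0.15 48.05 31.47] Flocal [ 4.92 -7.5  -0.62] T [-2.48 -3.21  0.21]
pics/top13.png 284 [50 49 51 44 34 29 28 27 27 24 24 22 30 36]
pics/top13.png 285 [55 54 51 45 32 20 21 24 25 25 23 33 49 63]
pics/top13.png 286 [58 54 54 47 34 19 14 20 26 29 27 38 66 85]
t 16.1 local mm [ 0.13 48.05 31.44] Flocal [ 5.2  -7.97 -1.86] T [-2.54 -3.22  0.23]
```

View pics/n2.png

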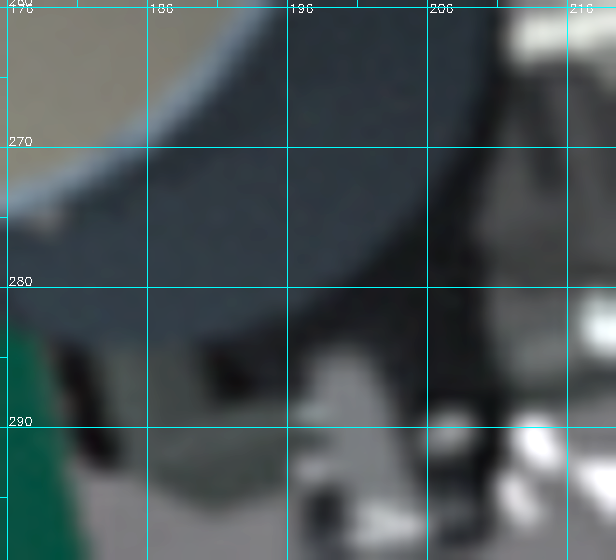

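The carriage is pressed about 5–6 mm: back edge at column 189.7 against 192.3 when free, and the TCP is 5.7 mm past contact. Before letting go I'll ease the module to the +x wall so the flap can't throw it there.

Call:
step_arm(
  targets=[
    {"offset":[-1,0,0],"rot":[0,0,0]},
    {"offset":[-2,0,0],"rot":[0,0,0]},
    {"offset":[-3,0,0],"rot":[0,0,0]},
    {"offset":[-3,0,0],"rot":[0,0,0]},
  ],
)

```text
t: 16.43
ee_pos: [0.4854, 0.274, 0.1014]
orientation: [-0.148, 0.989, -0.004, -0.003]
wrist_force: [1.1, -7.6, 5.7]
gripper_width: 0.0255
```

```bash
python3 loc.py
```

```text
t 16.43 local mm [ 1.02 47.81 31.36] Flocal [-1.2  -7.54  5.67] T [-2.9  -0.21  0.46]
```

Call:
step_arm(
  targets=[
    {"offset":[-1,0,0],"rot":[0,0,0]},
    {"offset":[-1.5,0,0],"rot":[0,0,0]},
    {"offset":[-1.5,0,0],"rot":[0,0,0]},
  ],
)

```text
t: 16.68
ee_pos: [0.487, 0.2746, 0.1014]
orientation: [-0.148, 0.989, -0.004, -0.003]
wrist_force: [1.6, -7.0, 5.4]
gripper_width: 0.0254
```

```bash
python3 loc.py
```

```text
t 16.68 local mm [ 2.67 47.96 31.37] Flocal [-0.56 -7.16  5.44] T [-2.79 -0.46  0.38]
```

Call:
step_arm(
  targets=[
    {"offset":[-1,0,-0.5],"rot":[0,0,0]},
    {"offset":[-1.5,0,-0.5],"rot":[0,0,0]},
    {"offset":[-1.5,0,-0.5],"rot":[0,0,0]},
  ],
)

```text
t: 16.93
ee_pos: [0.4889, 0.2755, 0.1015]
orientation: [-0.148, 0.989, -0.003, -0.003]
wrist_force: [3.2, -6.1, 0.6]
gripper_width: 0.0253
```

```bash
python3 loc.py; python3 - <<'E'
from h import *
s=imaging.capture("scene")[:,:,::-1].copy();cv2.imwrite("pics/scene14.png",s);crop(s,335,150,60,80,7,"pics/q.png")
t=imaging.capture("top")[:,:,::-1].copy();cv2.imwrite("pics/top14.png",t)
E
python3 edge.py pics/top14.png
```

```text
t 16.93 local mm [ 4.76 48.25 31.46] Flocal [ 1.22 -6.79  0.61] T [-2.25 -1.51  0.34]
pics/top14.png 284 [56 52 53 43 25 17 20 20 29 31 41 73 93 96]
pics/top14.png 285 [ 57  53  53  45  28  16  16  20  26  30  41  75  97 101]
pics/top14.png 286 [59 55 52 47 33 18 17 18 19 17 29 61 89 99]
```

View pics/q.png

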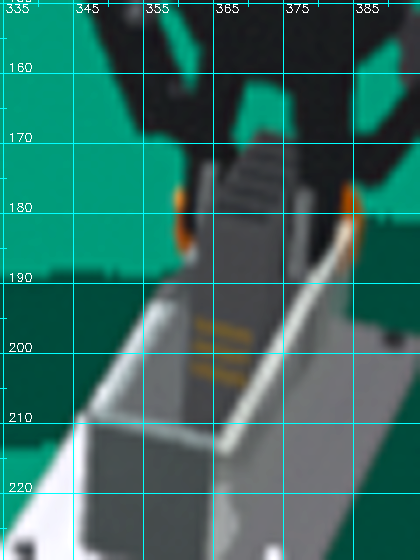

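Call:
step_arm(
  targets=[
    {"offset":[-1,0,0],"rot":[0,0,0]},
    {"offset":[-1,0,0],"rot":[0,0,0]},
  ],
)

```text
t: 17.2
ee_pos: [0.4896, 0.2758, 0.1014]
orientation: [-0.148, 0.989, -0.003, -0.003]
wrist_force: [2.3, -4.7, 1.7]
gripper_width: 0.0252
```

```bash
python3 loc.py
```

```text
t 17.2 local mm [ 5.56 48.3  31.41] Flocal [ 0.86 -5.19  1.68] T [-2.21 -1.22  0.33]
```

Call:
step_arm(
  targets=[
    {"offset":[0,0,0],"rot":[0,0,0]},
    {"offset":[0,0,0],"rot":[0,0,0]},
    {"offset":[0,0,0],"rot":[0,0,0]},
    {"offset":[0,0,0],"rot":[0,0,0]},
    {"offset":[0,0,0],"rot":[0,0,0]},
    {"offset":[0,0,0],"rot":[0,0,0]},
  ],
  hand=-0.1,
)

```text
t: 17.7
ee_pos: [0.4908, 0.2793, 0.103]
orientation: [-0.148, 0.989, -0.0, -0.0]
wrist_force: [0.1, 0.1, -0.6]
gripper_width: 0.0469
```

```bash
python3 loc.py; python3 - <<'E'
from h import *
s=imaging.capture("scene")[:,:,::-1].copy();cv2.imwrite("pics/scene15.png",s);crop(s,335,150,60,80,7,"pics/r.png")
t=imaging.capture("top")[:,:,::-1].copy();cv2.imwrite("pics/top15.png",t);crop(t,176,260,44,40,14,"pics/r2.png")
E
python3 edge.py pics/top15.png
```

```text
t 17.7 local mm [ 7.73 51.32 32.99] Flocal [ 0.09  0.1  -0.62] T [-0.01 -0.03 -0.06]
pics/top15.png 284 [ 54  53  53  51  40  22  23  25  50 106 148 163 165 159]
pics/top15.png 285 [ 58  54  54  52  43  26  18  19  36  86 136 160 164 160]
pics/top15.png 286 [ 57  54  52  54  48  34  16  14  22  67 126 158 162 160]
```

View pics/r.png

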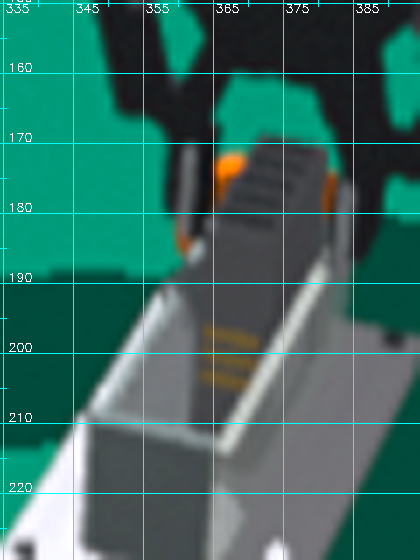

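View pics/r2.png

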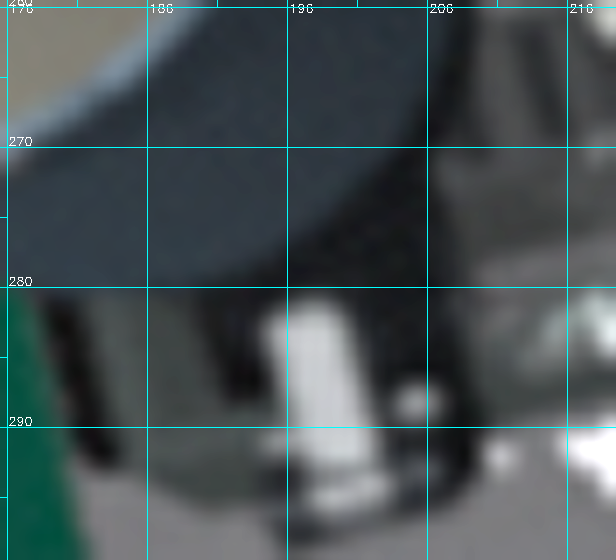

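Released. The carriage edge is at about 190.4, so it's still pressed roughly 4 mm. I'll retract straight up.

Call:
step_arm(
  targets=[
    {"offset":[1.5,0,-3],"rot":[0,0,0]},
    {"offset":[1.5,0,-8],"rot":[0,0,0]},
    {"offset":[1.5,0,-16],"rot":[0,0,0]},
    {"offset":[1.5,0,-28],"rot":[0,0,0]},
    {"offset":[1.5,0,-44],"rot":[0,0,0]},
    {"offset":[1.5,0,-62],"rot":[0,0,0]},
    {"offset":[1.5,0,-80],"rot":[0,0,0]},
    {"offset":[1.5,0,-98],"rot":[0,0,0]},
    {"offset":[1.5,0,-116],"rot":[0,0,0]},
    {"offset":[1.5,0,-130],"rot":[0,0,0]},
  ],
)

```text
t: 18.63
ee_pos: [0.49, 0.279, 0.2358]
orientation: [-0.148, 0.989, 0.001, 0.001]
wrist_force: [-0.1, 0.1, -0.4]
gripper_width: 0.0468
```

Call:
step_arm(
  targets=[
    {"offset":[5,-30,0],"rot":[0,0,0]},
    {"offset":[10,-60,0],"rot":[0,0,0]},
    {"offset":[15,-90,0],"rot":[0,0,0]},
    {"offset":[20,-120,0],"rot":[0,0,0]},
    {"offset":[25,-150,0],"rot":[0,0,0]},
    {"offset":[30,-180,0],"rot":[0,0,0]},
    {"offset":[30,-200,0],"rot":[0,0,0]},
    {"offset":[30,-200,0],"rot":[0,0,0]},
  ],
)

```text
t: 19.3
ee_pos: [0.5202, 0.0757, 0.2343]
orientation: [-0.147, 0.989, -0.0, 0.001]
wrist_force: [-0.0, -0.3, 0.5]
gripper_width: 0.047
```

```bash
python3 loc.py; python3 - <<'E'
from h import *
s=imaging.capture("scene")[:,:,::-1].copy();cv2.imwrite("pics/scene16.png",s);crop(s,335,150,60,80,7,"pics/u.png")
t=imaging.capture("top")[:,:,::-1].copy();cv2.imwrite("pics/top16.png",t);crop(t,176,240,84,60,9,"pics/u2.png")
E
python3 edge.py pics/top16.png pics/top0.png
```

```text
t 19.3 local mm [ -24.   -151.96  164.34] Flocal [-0.13 -0.32  0.53] T [ 0.03  0.01 -0.02]
pics/top16.png 284 [182 184 182 183 183 182 182 181 181 180 180 181 180 179]
pics/top16.png 285 [182 183 183 182 183 183 183 181 181 181 181 180 179 180]
pics/top16.png 286 [183 183 184 183 183 183 182 181 181 181 181 180 180 179]
pics/top0.png 284 [64 45 48 59 78 77 50 35 37 39 40 35 32 30]
pics/top0.png 285 [71 49 48 56 75 78 55 34 36 38 37 28 16 12]
pics/top0.png 286 [84 53 46 53 67 74 57 37 36 35 34 36 46 54]
```

View pics/u.png

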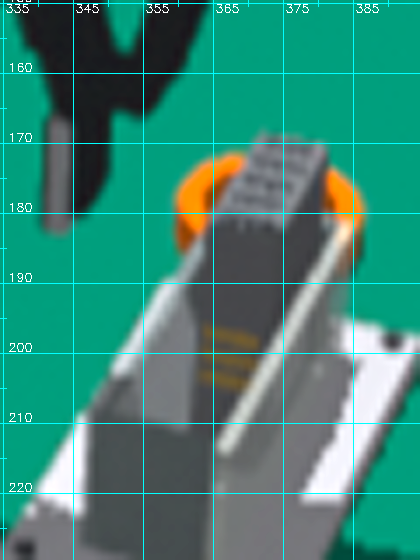

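View pics/u2.png

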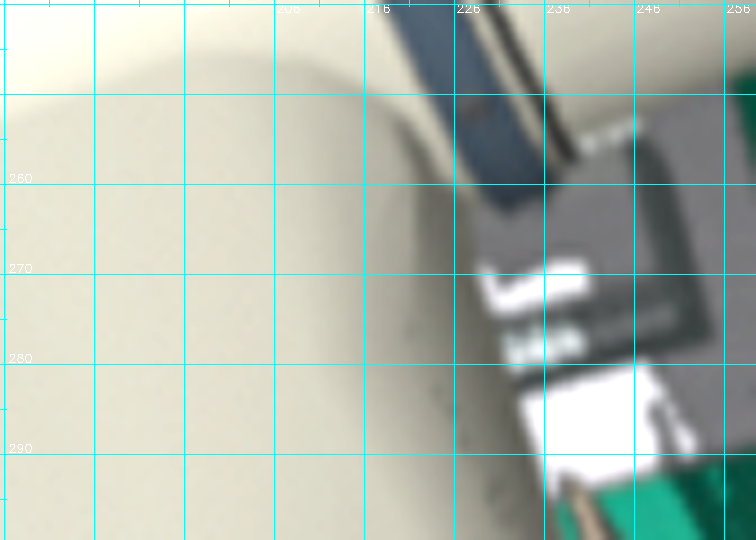

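View pics/scene16.png

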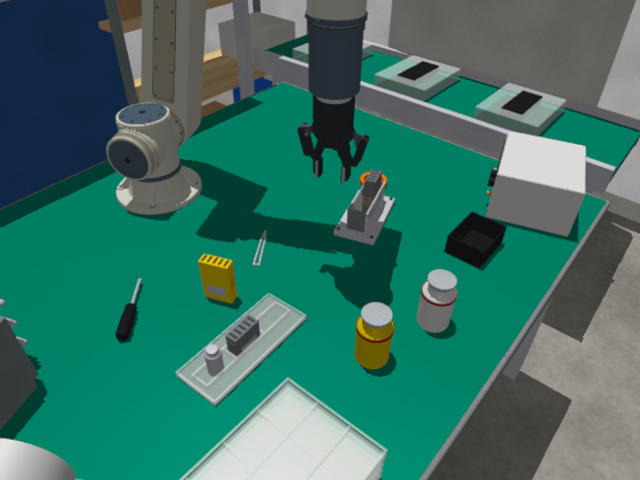

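Everything else stands where it was. I'll move the arm clear of the top camera's view for a last check of module and carriage.

Call:
step_arm(
  targets=[
    {"offset":[0,-30,0],"rot":[0,0,0]},
    {"offset":[0,-62,0],"rot":[0,0,0]},
    {"offset":[0,-94,0],"rot":[0,0,0]},
    {"offset":[0,-126,0],"rot":[0,0,0]},
    {"offset":[0,-158,0],"rot":[0,0,0]},
    {"offset":[0,-186,0],"rot":[0,0,0]},
    {"offset":[0,-200,0],"rot":[0,0,0]},
    {"offset":[0,-200,0],"rot":[0,0,0]},
  ],
)

```text
t: 20.07
ee_pos: [0.5788, -0.1139, 0.2328]
orientation: [-0.147, 0.989, -0.0, -0.0]
wrist_force: [-0.4, 0.9, 0.3]
gripper_width: 0.0468
```

```bash
python3 - <<'E'
from h import *
s=imaging.capture("scene")[:,:,::-1].copy();cv2.imwrite("pics/scene17.png",s)
t=imaging.capture("top")[:,:,::-1].copy();cv2.imwrite("pics/top17.png",t);crop(t,176,240,84,60,9,"pics/v2.png")
d=[.4985,.228,.298];c,q=np.cos(.298),np.sin(.298)
x,y=.006,.0463
p=[d[0]+c*x-q*y,d[1]+q*x+c*y,.298,.015]
M=box(-.013,.013,-.032,.032,0,.1)
overlay(s,"scene",p,M,(340,150,60,70),8,"pics/v3.png")
overlay(t,"top",p,M,(176,240,84,60),9,"pics/v4.png")
E
python3 edge.py pics/top17.png pics/top0.png
```

```text
pics/top17.png 284 [63 46 47 46 41 38 38 37 35 50 61 54 47 48]
pics/top17.png 285 [71 47 45 47 44 37 36 37 35 35 38 34 28 34]
pics/top17.png 286 [79 51 45 48 46 39 38 35 34 26 16 23 43 55]
pics/top0.png 284 [64 45 48 59 78 77 50 35 37 39 40 35 32 30]
pics/top0.png 285 [71 49 48 56 75 78 55 34 36 38 37 28 16 12]
pics/top0.png 286 [84 53 46 53 67 74 57 37 36 35 34 36 46 54]
```

View pics/v2.png

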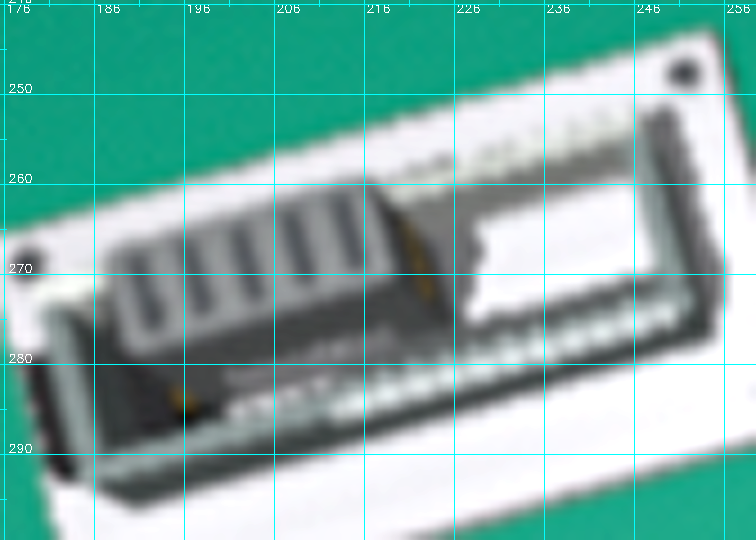

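View pics/v3.png

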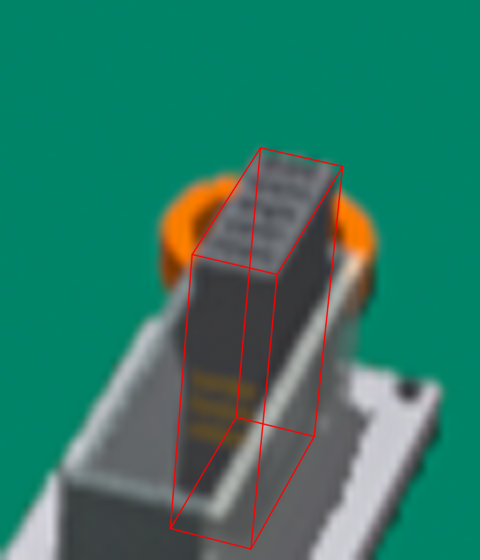

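View pics/v4.png

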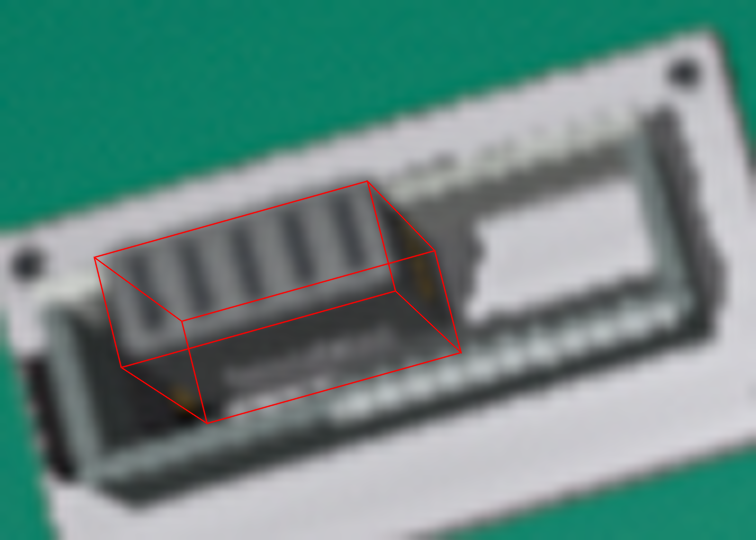

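Both views show the module upright and in line, within about 1 px of the overlay. The carriage's gold contact has gone from about (198,283) to (196,284), which is roughly 4 mm pressed. The flap is open and the fingers are clear, so I'll hand in.

```bash
python3 -c "
from plant import workorder
print(workorder.job_done())"
```

```text
the job is handed in; nothing more can be done
None
```

I moved the tall grey module from the tray, pushed it down through the flap onto the bay floor, and slid it along until it pressed the contact carriage. I then eased it to the +x wall, let go, backed the arm away and handed the job in at about 20 s of the 69 s allowed. No verdict was reported.

**Last checks:**
- **Module:** it stands upright and in line with the bay, within about 1 px of the overlay in both views, and the flap is held open.
- **Carriage:** it is pressed back about 4 mm, judged from its back edge and its gold contact in the top view. The final edge reading had little contrast because the module shades that spot.
- **Forces:** the highest wrist reading was about 13 N, when the module met the floor. I only read it at the end of each move.
- **Bystanders:** by eye in the last full scene pictures, none had moved.

**Disagreements:**
- **Dock position:** the two cameras differed by about 3 mm in x, so I used a position between them.
- **Pressing depth:** before release, at the deepest push before the sideways shift, the estimates ranged from about 5.3 to 6.8 mm, all below the 9 mm limit.
- **Contact point:** my first estimate from the pictures put first contact about 5 mm too early. I corrected it with the force readings and the carriage edge.

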